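# Mount the dial-gauge carriage on the shaft run-out bench

## Task

Pick up the dial-gauge carriage, slide it onto the dovetail rail of the shaft run-out bench from the rail's open end, and go on sliding gently until it bears on the stop screw of the red collar with a light push of about 10 N, no harder. Then turn the red clamp knob on its side clockwise until the carriage is clamped tight, still against the stop, and let go. Do not disturb the shaft on its vee blocks or the other things on the bench.

Things in the scene. Friction and masses are not known exactly. Their poses are not given: they have to be found in the camera images.
- carriage: Dial-gauge carriage, loose, 0.6 kg, standing upright: black block 66 mm (x) by 56 mm (y) by 30 mm high, dovetail groove along y through its underside, aluminium column on its middle, dial gauge on the +x side, red knob slanting out on the -x side. Origin: centre of its underside, z up. Groove roof 15 mm above the underside; play on the rail 1.2 mm each side, 2 mm upward.
- carriage_grip (a point): Centre of the carriage's column, 78 mm above its underside. Column 22 mm (x) by 24 mm (y), 30 to 101 mm above the underside; its +y and -y faces are free to grip. A 12 mm bar runs from its +x face to the gauge, which spans x 51 to 70 mm, y -28 to 28 mm, 50 to 106 mm above the underside (plunger tip 41 mm). Axes as the carriage's.
- carriage_nose (a point): Middle of the carriage's -y end face, which goes onto the rail first and meets the stop screw: 28 mm along -y from the carriage's middle, at the groove roof's height (15 mm above the underside, 63 mm below carriage_grip). Axes as the carriage's.
- knob_grip (a point): Middle of the clamp knob's grip bar: 32 mm long (its x), 12 mm thick (its y; fingers close along y), ending 13 mm farther out along z; round flange 12 mm below. z is the knob's axis, pointing outward, leaning 40 degrees from vertical to the carriage's -x side; x and y turn with the knob. From the middle of the carriage's underside: 50 mm along -x, 45 mm up.
- knob (a joint): Clamp knob angle, rad: 0 slack, grows turning clockwise seen from outside (about -z of knob_grip), end of travel 1.8. It pushes the gib in 3 mm per rad and stays where left. Friction 0.18 N m; play is taken up by about 0.9, then it clamps and the torque grows by 0.2 to 0.25 N m per rad; tight from about 1.25. At 0 the bar's x is 0.65 rad anticlockwise of pointing up the slope to the column.
- gib: Brass gib in the carriage's -x jaw, 36 mm long, hardly seen; the knob presses it on the side of the rail, which draws the carriage up to 1.2 mm towards the knob side and clamps it. Its origin is the carriage's.
- bench: Shaft run-out bench, fixed to the table: dark steel plate 176 x 360 x 12 mm with a steel dovetail rail along y and two vee blocks. Origin: under the plate's middle, y along the rail. The rail is 35 mm towards -x of it, the shaft's axis 25 mm towards +x and 41 mm up.
- rail_end (a point): Open end of the dovetail rail, middle of its top face. y points out of this end: a carriage goes on towards -y, its axes parallel to these; z up. Rail top 36 mm above the table, 36 mm wide, 60 degree flanks down to 22 mm wide at 14 mm below; length 270 mm; last 16 mm tapered as a lead-in (3 mm each side, 1.5 mm on top). Carriage seated: carriage_grip is 63 mm above this point.
- stop_face (a point): Middle of the face of the red stop collar that looks to the open end, at the height of the rail's top. Axes as rail_end's: y points to the open end. A steel stop screw, 10 mm across, 8 mm above this point, sticks out of the face towards the open end by 3 to 11 mm (set by hand, different each time, not measured); its 6 mm brass tip stands 1.5 mm farther and sinks in flush on a spring of under 2 N. The carriage's nose bears on it.
- stop: Red stop collar fixed round the rail, 50 x 18 x 27 mm, reaching 14 mm above the rail's top, with a stop screw through it; origin in its middle at the height of the rail's top. Its place on the rail differs from run to run.
- shaft: Steel shaft lying loose in the two vee blocks, 28 to 32 mm thick, 330 mm long with a 50 mm flange; origin in its middle on its axis, y along it. It runs parallel to the rail, 60 mm to its +x side; a mounted gauge's plunger hangs about 5 mm clear above it.
- oil_bottle: Bystander: orange oil bottle, 72 mm across, 190 mm tall; origin at its underside's centre.
- grease_jar: Bystander: blue jar, 68 mm across, 70 mm tall; origin at its underside's centre.
- spray_can: Bystander: steel can with grey cap, 60 mm across, 160 mm tall; origin at its underside's centre.
- spanner: Bystander: steel spanner, 170 mm long, lying flat; origin at its underside's centre.
- driver: Bystander: red-handled screwdriver, 190 mm long, lying; origin at its underside's centre.
- socket: Bystander: steel socket, 30 mm across, 32 mm tall; origin at its underside's centre.
- micrometer_block: Bystander: steel setting block with a brass band, 30 x 50 x 30 mm; origin at its underside's centre.

How it is judged:
On the way, in this order (a step that is already met when the one before it is completed fails the run):
1. the carriage's groove is fully on the dovetail rail, threaded from the open end (y of carriage_grip in the frame of rail_end below -0.035 m and x of carriage_grip in the frame of rail_end between -0.004 and 0.004 m and z of carriage_grip in the frame of rail_end between 0.06 and 0.066 m and angle between the y axis of carriage_grip and the y axis of rail_end, either way round below 0.06 rad), for 0.2 s.
2. the carriage, not yet clamped, bears on the collar's stop screw with more than 5 N (contact force between carriage and stop above 5 N and value of joint knob below 0.6 rad), for 0.2 s.
3. the knob is tightened: the gib presses on the rail with more than 20 N, the carriage still against the stop (contact force between gib and bench above 20 N and contact force between carriage and stop above 0.2 N), for 0.3 s.
At the end, for the whole second after the job is handed in: The carriage sits on the rail (within 4 mm sideways, 3 mm in height, 0.06 rad), upright, its nose against the stop screw's tip (over 0.2 N), the gib pressing on the rail with more than 20 N, everything at rest and released (all of step 1 and all of step 3 and angle between carriage_grip's own z axis and vertical below 0.04 rad and linear speed of carriage below 0.01 m/s and velocity of joint knob below 0.05 rad/s); the robot touches nothing.
It fails at once if the carriage is pressed on the stop with more than 20 N (contact force between carriage and stop above 20 N).
It fails at once if the carriage is forced on the rail with more than 45 N while the knob is slack (value of joint knob below 0.5 rad and contact force between carriage and bench above 45 N).
It fails at once if the shaft is moved by more than 6 mm (distance of shaft from where it was at the start of the episode above 0.006 m).
It fails at once if another thing on the bench is moved by more than 20 mm (distance of any of oil_bottle, grease_jar, spray_can, spanner, driver, socket, micrometer_block from where it was at the start of the episode above 0.02 m).
It also fails if it takes over 72 s, if anything falls off the work surface, if the arm or the gripper's body presses on something with over 40 N, if the wrist force passes 120 N, or if a joint passes its speed limit or range.

## Robot

A 6-joint arm with a two-finger parallel gripper is mounted at the origin on the work surface. World frame = base frame: x ahead of the robot, y to its left, z up, the work surface at z = 0. Lengths are in m, angles in rad, forces in N, time in s.
With the tool pointing down it reaches from about 0.375 to 0.975 m from the base axis. Payload 3.8 kg.
Tool frame: the origin (TCP) lies at the very end of the fingers, on their centre line; the grasp point (between the pads) lies behind it (bot.tcp_to_grasp is the y of the grasp point in the tool frame, in m); y points along the fingers, z is the direction in which the jaws open and shut, and the axes are right-handed (so a half turn about y gives the same grasp; the last joint's range is limited). The gripper opens to 85 mm and grips with 20 to 120 N. Pads are 22 mm wide; open, the fingers measure 114 mm over their backs; the gripper's body (76 mm by 85 mm) begins 54 mm behind the grasp point. The pads swing forward as they close: fully open they stand 13 mm farther back than shut.
Start: joints at [1.083, 0.264, 1.604, -0, 1.274, -0.037], TCP at [0.294, 0.608, 0.231] pointing down, gripper open.
Joint ranges: [-2.63, 2.63], [-0.94, 2.18], [0.31, 2.57], [-1.31, 4.45], [0, 2.66], [-2.55, 2.55]. Speed limits (rad/s): [2.57, 2.57, 3.14, 3.14, 3.14, 3.14].

## Interface

Orientations are given as a rotation vector (axis times angle).
In Python, from workcell import bot, optics, workorder gives the robot as it stands.
- The arm moves only by the shell command python3 -m handwheel 'ROWS' [FORCE]. ROWS is JSON, a list of rows, each a list of 7 numbers: the shift along the tool's x, y, z in m, then the turn, a rotation vector about the tool's x, y, z in rad, then the opening, from 0 (shut) to 1 (fully open). A call has 1 to 8 rows; each row shifts and turns the commanded pose from where the row before left it, along the tool's axes as they then stand; what a row does not reach is not made up. A row lasts 1/8 s, in which the tool goes at most 62.5 mm and 10.7 degrees, less where a joint would pass 70% of its speed; a pose out of reach is approached as far as the arm can. A call with a gripper value outside its range is refused whole. The fingers move at their own pace and stop on an object; FORCE is the grip in N (left out, the last holds). Time passes only in rows, so rows that do not move let the fingers close. It gives the time, the measured TCP pose, the force and the opening at its end, in the units of the state.
- bot.read_state(): the state, without advancing time (a new reading comes with each control period).
- optics.read_camera(name): name is "side" or "top"; returns a dict with "image" (384x512x3 uint8, red, green, blue), "z_map" (384x512 float32, m along the optical axis (not along the pixel's ray), 0 where there is no reading), "mtx" (3x3 intrinsics, pixels), "world_from_camera" (4x4, takes a point from camera to world coordinates). Camera axes: x right, y down, z forward; pixel columns grow to the right and rows downward; lengths in m; the calibration is good to about 2 mm. A picture is of the moment at which its call begins.
- workorder.finish_job(): hands the job in, once; it reports no verdict.
The state is a dict: "time": time; "q": joint angles; "joint_vel": joint speeds; "joint_torque": joint torques, N m; "tool_pos": TCP position; "tcp_rot": TCP orientation; "wrist_force": force on the tool from outside, world axes, zero at the start; "torque": the same for the moment, N m; "width": opening from 0.0 (shut) to 1.0 (fully open).
Only numpy, scipy, OpenCV 4.12 (cv2) and the standard library are available. Lean on these libraries where they do the work, as an engineer would, in place of code of your own. Each camera call takes 0.05 s, during which the arm holds its last target.

## Working session

There is one attempt and no reset: what is moved stays moved. The work goes in short steps, Python scripts to look and compute and a shell command to move; the robot and the scene stay as the last step left them, time stands still between calls to the robot, and variables do not carry over. Pictures are saved under pics/ and viewed, and the job is handed in when it is done.

```bash
ls -la; mkdir -p pics; cat > a.py <<'E'
from workcell import bot, optics, workorder
import cv2, numpy as np
np.set_printoptions(precision=4,suppress=True)
for n in ("side","top"):
    c=optics.read_camera(n)
    np.savez(f"{n}0.npz",**c)
    cv2.imwrite(f"pics/{n}0.png",cv2.resize(c["image"][:,:,::-1],(768,576),interpolation=cv2.INTER_CUBIC))
    print(n,c["mtx"],c["world_from_camera"],c["z_map"].min(),c["z_map"].max())
print(bot.read_state(),bot.tcp_to_grasp)
E
python3 a.py
```

```text
total 12
drwxr-xr-x  3 agent agent 4096 Dec  7 14:52 .
drwxr-xr-x 23 root  root  4096 Dec  7 14:52 ..
drwxr-xr-x  2 agent agent 4096 Dec  7 14:52 pics
side [[377.6626   0.     256.1466]
 [  0.     377.6626 189.1817]
 [  0.       0.       1.    ]] [[ 0.6802 -0.4967  0.539   0.0301]
 [-0.7329 -0.4749  0.4872 -0.4892]
 [ 0.0139 -0.7265 -0.6871  0.7107]
 [ 0.      0.      0.      1.    ]] 0.0 3.4439476
top [[488.8279   0.     252.7961]
 [  0.     488.8279 181.8343]
 [  0.       0.       1.    ]] [[-0.0274 -0.9952  0.0944  0.4182]
 [-0.9996  0.0268 -0.008  -0.028 ]
 [ 0.0054 -0.0946 -0.9955  1.3027]
 [ 0.      0.      0.      1.    ]] 0.0 2.1606321
{'time': 0.1, 'q': array([ 1.0831,  0.2647,  1.6053, -0.    ,  1.2737, -0.0369]), 'joint_vel': array([-0.0013, -0.0017, -0.0022, -0.0001,  0.0002, -0.0003]), 'joint_torque': array([  0.0014, -51.6706, -36.859 ,   0.0001,   0.0062,  -0.    ]), 'tool_pos': array([0.2938, 0.607 , 0.23  ]), 'tcp_rot': array([-1.5438,  0.354 , -0.3532]), 'wrist_force': array([-0.07  , -0.1792, -0.07  ]), 'torque': array([-0.0035, -0.037 , -0.0185]), 'width': 0.9969857717618809} -0.0187
```

View pics/side0.png

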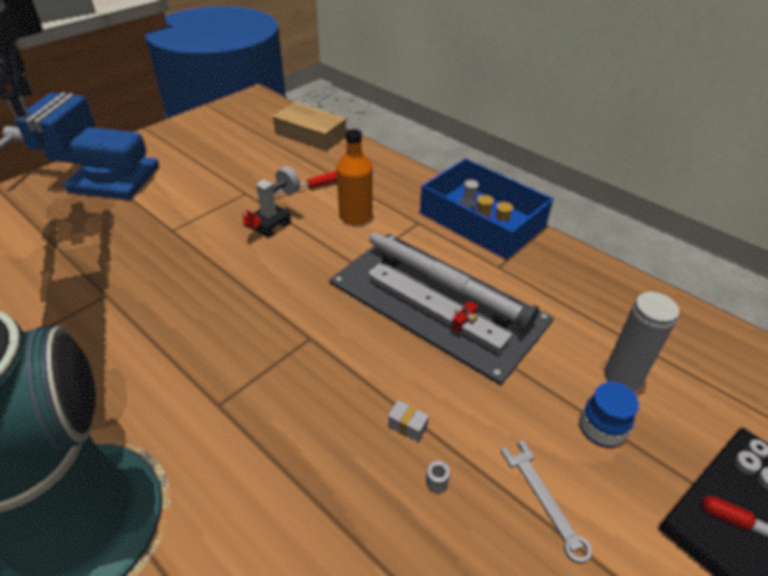

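View pics/top0.png

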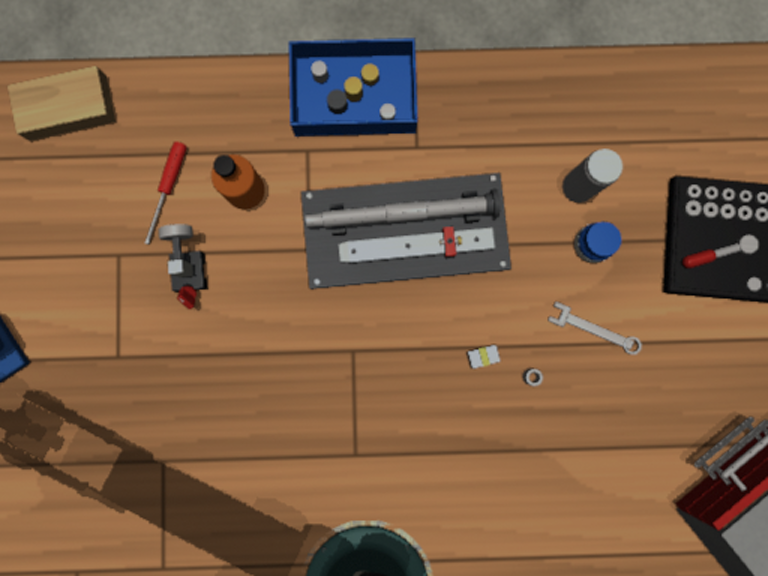

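The top view (768 wide) shows the rail's open end at about (340,250), the collar at (450,241), the carriage at about (187,268) with its knob at (187,297), and the oil bottle close by at (238,185). Next I'll measure these from the depth and colour data.

```bash
cat > h.py <<'E'
import cv2, numpy as np
np.set_printoptions(precision=4,suppress=True)
def cloud(c):
    z=c["z_map"];K=c["mtx"];T=c["world_from_camera"]
    v,u=np.mgrid[:z.shape[0],:z.shape[1]]
    p=np.stack([(u-K[0,2])/K[0,0]*z,(v-K[1,2])/K[1,1]*z,z],-1)
    w=p@T[:3,:3].T+T[:3,3]; w[z==0]=np.nan
    return w
def onplane(c,uv,h):
    K=c["mtx"];T=c["world_from_camera"]; uv=np.atleast_2d(uv).astype(float)
    d=np.c_[(uv[:,0]-K[0,2])/K[0,0],(uv[:,1]-K[1,2])/K[1,1],np.ones(len(uv))]@T[:3,:3].T
    return T[:3,3]+d*((h-T[2,3])/d[:,2])[:,None]
def proj(c,p):
    K=c["mtx"];T=c["world_from_camera"]; q=(np.atleast_2d(p)-T[:3,3])@T[:3,:3]
    q=q@K.T; return q[:,:2]/q[:,2:]
E
cat > b.py <<'E'
from h import *
for n in ("top","side"):
    c=dict(np.load(f"{n}0.npz")); w=cloud(c)
    for nm,(u,v) in {"table":(300,330) if n=="top" else (150,250)}.items(): print(n,nm,w[v,u])
c=dict(np.load("top0.npz")); w=cloud(c)
cv2.imwrite("pics/crop_rail.png",cv2.resize(c["image"][105:200,195:345,::-1],None,fx=5,fy=5,interpolation=cv2.INTER_CUBIC))
cv2.imwrite("pics/crop_car.png",cv2.resize(c["image"][135:215,85:185,::-1],None,fx=7,fy=7,interpolation=cv2.INTER_CUBIC))
im=c["image"].astype(int)
g=im.min(-1); 
h=w[...,2]
reg=np.zeros(h.shape,bool); reg[145:185,215:340]=1
m=reg&(abs(h-.036)<.008)&(im.min(-1)>110)
print("rail px",m.sum(), h[m].mean(), np.percentile(h[m],[5,50,95]))
ct=max(cv2.findContours(m.astype(np.uint8),cv2.RETR_EXTERNAL,cv2.CHAIN_APPROX_NONE)[0],key=cv2.contourArea)
for hh in(.036,):
    p=onplane(c,ct[:,0],hh)
    r=cv2.minAreaRect((p[:,:2]*1000).astype(np.float32)); print(r,cv2.boxPoints(r))
s=dict(np.load("side0.npz")); 
cv2.imwrite("pics/crop_side.png",cv2.resize(s["image"][105:165,150:260,::-1],None,fx=7,fy=7,interpolation=cv2.INTER_CUBIC))
cv2.imwrite("pics/crop_side2.png",cv2.resize(s["image"][150:255,210:375,::-1],None,fx=4.5,fy=4.5,interpolation=cv2.INTER_CUBIC))
E
python3 b.py
```

```text
top table [ 0.1515 -0.1505  0.0017]
side table [0.2656 0.0529 0.0005]
rail px 1230 0.03662166945913741 [0.0324 0.0365 0.0407]
((583.4803466796875, -59.610694885253906), (35.93158721923828, 182.81065368652344), 4.096164226531982) [[ 559.0313   30.2778]
 [ 572.0895 -152.0658]
 [ 607.9294 -149.4992]
 [ 594.8712   32.8445]]
```

View pics/crop_rail.png

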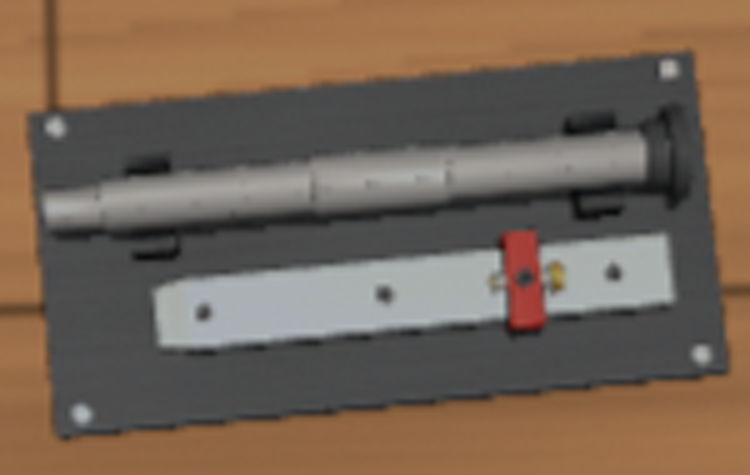

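View pics/crop_car.png

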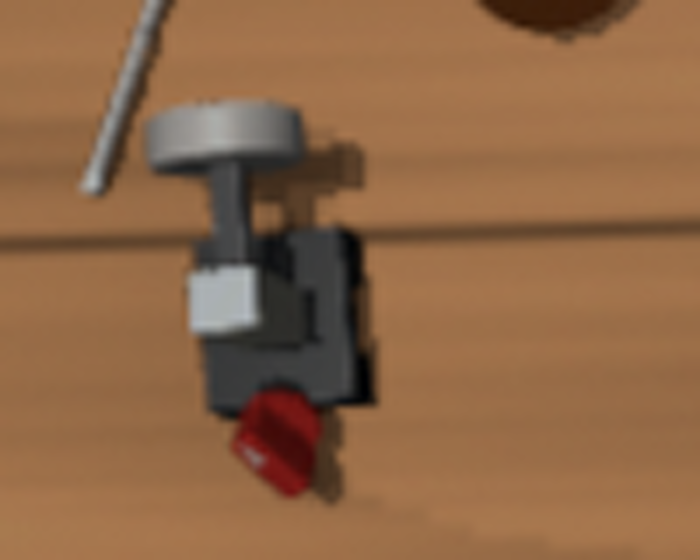

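View pics/crop_side.png

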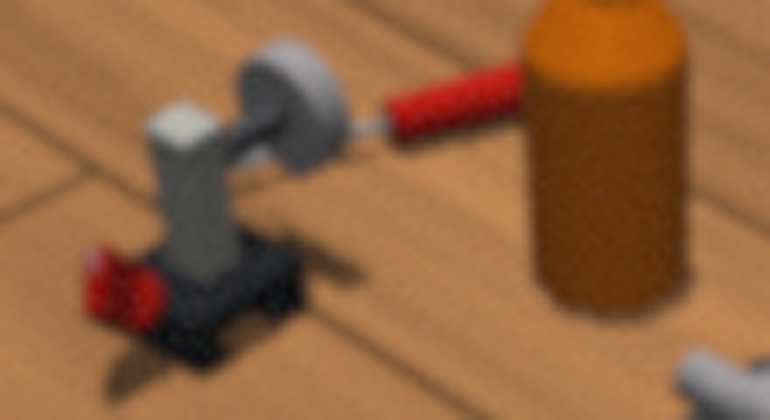

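View pics/crop_side2.png

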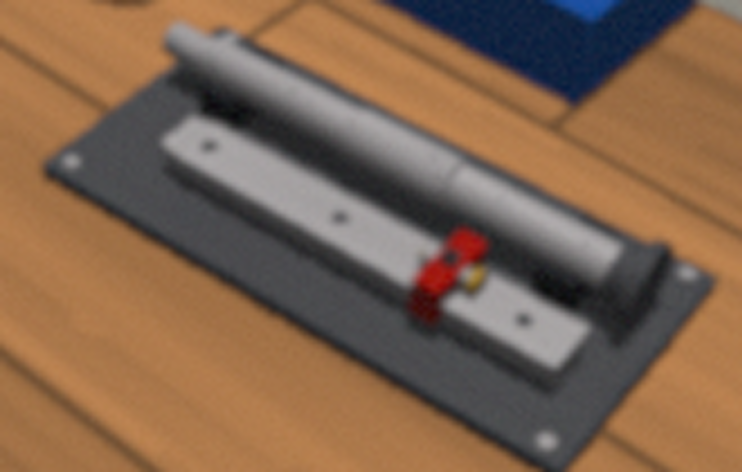

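Rail top measures 0.0366 m high and 35.9 mm wide against 36 and 36 given, with the yaw at about +4.1°. Next: carriage, collar and a finer rail fit.

```bash
cat > c.py <<'E'
from h import *
c=dict(np.load("top0.npz")); w=cloud(c); im=c["image"].astype(int); h=w[...,2]
hsv=cv2.cvtColor(c["image"],cv2.COLOR_RGB2HSV)
def rect(m,hh,name):
    m=m.astype(np.uint8)
    ct=max(cv2.findContours(m,cv2.RETR_EXTERNAL,cv2.CHAIN_APPROX_NONE)[0],key=cv2.contourArea)
    p=onplane(c,ct[:,0],hh); r=cv2.minAreaRect((p[:,:2]*1000).astype(np.float32))
    mm=np.zeros_like(m); cv2.drawContours(mm,[ct],-1,1,-1); v,u=np.nonzero(mm)
    q=onplane(c,np.c_[u,v],hh); print(name,"n",len(u),"rect",np.round(r[0],1),np.round(r[1],1),round(r[2],2),"centroid",q.mean(0),"h",np.nanmedian(h[mm>0])); return mm,q
R=lambda v0,v1,u0,u1:(lambda z:(z.__setitem__((slice(v0,v1),slice(u0,u1)),True),z)[1])(np.zeros(h.shape,bool))
sat=hsv[...,1]; val=hsv[...,2]
car=R(135,215,85,150)
rect(car&(sat<40)&(val>150)&(abs(h-.101)<.02)&R(165,190,105,130),.101,"coltop")
print(im[178,113:135])
print(h[178,113:135])
rect(car&(h>.06)&R(145,162,100,132),.106,"gauge")
rect(car&(hsv[...,1]<90)&(val<110)&(h>.015)&(h<.04)&R(166,196,110,145),.030,"block")
rect(R(150,175,280,320)&(sat>150)&((hsv[...,0]<10)|(hsv[...,0]>170)),.05,"collar")
rect(R(180,210,105,140)&(sat>170)&((hsv[...,0]<5)|(hsv[...,0]>172)),.05,"knob")
rect(R(100,200,190,350)&(sat<60)&(h>.004)&(h<.09),.012,"plate")
# rail long edges: fit lines, subpixel by gradient per column
g=cv2.cvtColor(c["image"],cv2.COLOR_RGB2GRAY).astype(float)
T=[];B=[]
for u in range(236,326):
    if 290<u<312: continue
    col=g[140:190,u]; 
    # find bright run around rail
    vc=162-(u-280)*.045
    vc=int(round(vc))
    seg=g[vc-14:vc+15,u]; d=np.diff(seg)
    for rng,L,s in((slice(0,14),T,1),(slice(14,28),B,-1)):
        dd=np.clip(s*d[rng],0,None); k=dd.argmax(); a=max(k-1,0); ww=dd[a:k+2]
        L.append((u,vc-14+rng.start+a+0.5+(ww*np.arange(len(ww))).sum()/ww.sum()))
for n,L in(("top",T),("bot",B)):
    p=onplane(c,np.array(L),.036); 
    f=np.polyfit(p[:,1],p[:,0],1); r=p[:,0]-np.polyval(f,p[:,1]); k=abs(r)<2*np.median(abs(r))+3e-4; f=np.polyfit(p[k,1],p[k,0],1)
    print(n,"x=%.4f*y+%.4f"%tuple(f),"std",r[k].std(),k.sum(),"yaw",np.degrees(-np.arctan(f[0])))
for v in (164,166): print(v,g[v,224:236])
E
python3 c.py
```

```text
coltop n 72 rect [553.2 299.6] [19.7 19.9] 89.99 centroid [0.5529 0.2997 0.101 ] h 0.10172801544391408
[[170 176 179]
 [171 176 179]
 [170 176 178]
 [170 176 176]
 [171 176 176]
 [171 177 178]
 [171 176 180]
 [171 176 180]
 [111 114 114]
 [ 51  50  47]
 [ 44  44  41]
 [ 45  45  41]
 [ 45  45  41]
 [ 46  45  42]
 [ 45  45  42]
 [ 34  34  33]
 [ 25  26  26]
 [ 54  55  54]
 [ 62  63  63]
 [ 63  64  64]
 [ 65  66  66]
 [ 36  36  36]]
[0.0996 0.1048 0.0998 0.1016 0.1034 0.1028 0.1048 0.1015 0.1041 0.0927
 0.0786 0.0718 0.0627 0.0477 0.0384 0.0325 0.0295 0.03   0.0325 0.0295
 0.0255 0.033 ]
gauge n 232 rect [607.3 297. ] [57.  29.9] 88.48 centroid [0.609  0.2972 0.106 ] h 0.09814428354704718
block n 342 rect [553.1 296.5] [66.1 57.7] 2.56 centroid [0.5492 0.2906 0.03  ] h 0.030222455824067795
collar n 118 rect [ 588.6 -159.3] [49.5 16.5] 4.61 centroid [ 0.588  -0.1595  0.05  ] h 0.05053502469248006
knob n 123 rect [504.3 292. ] [28.3 35.9] 88.45 centroid [0.5069 0.2906 0.05  ] h 0.04707499944274973
plate n 8649 rect [616.2 -86.1] [175.  357.3] 4.0 centroid [ 0.6155 -0.0858  0.012 ] h 0.014585405425300513
top x=-0.0692*y+0.5971 std 0.00019608942003268502 69 yaw 3.9597705441642526
bot x=-0.0691*y+0.5607 std 0.00035621787464420573 69 yaw 3.9554473425138013
164 [ 75.  96. 155. 173. 172. 172. 172. 172. 174. 175. 175. 175.]
166 [ 75.  81. 153. 174. 174. 172. 172. 173. 174. 175. 140. 105.]
```

```bash
cat > plan.py <<'E'
from h import *
from scipy.spatial.transform import Rotation as Ro
def target(jaw,approach):
    y=np.array(approach,float);y/=np.linalg.norm(y); z=np.array(jaw,float); z-=y*(z@y); z/=np.linalg.norm(z)
    return np.c_[np.cross(y,z),y,z]
def delta(st,pos,Rt):
    R=Ro.from_rotvec(st["tcp_rot"]).as_matrix()
    sh=R.T@(np.array(pos)-st["tool_pos"])
    rv=Ro.from_matrix(R.T@Rt).as_rotvec()
    return sh,rv
E
cat > d.py <<'E'
from plan import *
from workcell import bot
st=bot.read_state(); R=Ro.from_rotvec(st["tcp_rot"]).as_matrix(); print("R",R)
c=dict(np.load("top0.npz")); g=cv2.cvtColor(c["image"],cv2.COLOR_RGB2GRAY).astype(float)
def edge_rows(u0,u1,v0,v1,s,hh,n):  # edge crossing vertically for each column
    L=[]
    for u in range(u0,u1):
        d=np.clip(s*np.diff(g[v0:v1,u]),0,None); k=d.argmax(); a=max(k-1,0); ww=d[a:k+2]; L.append((u,v0+a+.5+(ww*np.arange(len(ww))).sum()/ww.sum()))
    p=onplane(c,L,hh); f=np.polyfit(p[:,1],p[:,0],1); print(n,"yaw",np.degrees(-np.arctan(f[0])),"res",(p[:,0]-np.polyval(f,p[:,1])).std(),p.mean(0))
def edge_cols(v0,v1,u0,u1,s,hh,n):
    L=[]
    for v in range(v0,v1):
        d=np.clip(s*np.diff(g[v,u0:u1]),0,None); k=d.argmax(); a=max(k-1,0); ww=d[a:k+2]; L.append((u0+a+.5+(ww*np.arange(len(ww))).sum()/ww.sum(),v))
    p=onplane(c,L,hh); f=np.polyfit(p[:,0],p[:,1],1); print(n,"yaw",np.degrees(np.arctan(f[0])),"res",(p[:,1]-np.polyval(f,p[:,0])).std(),p.mean(0))
edge_cols(174,182,107,118,1,.101,"colL"); edge_cols(174,182,117,127,-1,.101,"colR")
edge_rows(114,121,169,177,1,.101,"colT"); edge_rows(114,121,178,186,-1,.101,"colB")
edge_rows(108,114,155,163,-1,.106,"gaugeB1")
edge_rows(120,127,155,163,-1,.106,"gaugeB2")
edge_cols(176,192,110,117,-1,.03,"blockL")
edge_rows(114,120,188,200,1,.03,"blockB1")
# bins of rail vs end
print("rail end px->", onplane(c,[[225.5,165],[225.5,168],[225.5,172]],.035))
for yaw in (3.96,5): 
    a=np.radians(yaw)
    for s in (1,-1):
        Rt=target([-np.sin(a)*s,np.cos(a)*s,0],[0,0,-1]); sh,rv=delta(st,[.5532,.2996,.16],Rt); print(yaw,s,"shift",sh,"rot",rv)
E
python3 d.py
```

```text
R [[ 0.9001 -0.001   0.4357]
 [-0.4357 -0.0019  0.9001]
 [-0.0001 -1.     -0.0021]]
colL yaw 0.20179106587236706 res 3.990975331631773e-05 [0.5523 0.3101 0.101 ]
colR yaw 3.2006641942392413 res 0.00014164283501268086 [0.5517 0.287  0.101 ]
colT yaw 3.1667590831948877 res 0.0003607506233177145 [0.5635 0.2971 0.101 ]
colB yaw 7.342302218153268 res 0.00023061858755937486 [0.5417 0.2971 0.101 ]
gaugeB1 yaw 7.618955985250084 res 7.336371926981432e-05 [0.6023 0.3117 0.106 ]
gaugeB2 yaw -3.625858198012425 res 0.00013816801079391907 [0.6038 0.2809 0.106 ]
blockL yaw 12.00986531522976 res 0.0028931697277820327 [0.5444 0.3271 0.03  ]
blockB1 yaw -13.680259368533212 res 0.0005870781622123125 [0.5161 0.3177 0.03  ]
rail end px-> [[0.5846 0.032  0.035 ]
 [0.5767 0.0321 0.035 ]
 [0.5662 0.0324 0.035 ]]
3.96 1 shift [ 0.3674  0.0703 -0.1635] rot [ 0.0021 -0.5199 -0.0006]
3.96 -1 shift [ 0.3674  0.0703 -0.1635] rot [0.0008 2.6217 0.0028]
5 1 shift [ 0.3674  0.0703 -0.1635] rot [ 0.0021 -0.538  -0.0006]
5 -1 shift [ 0.3674  0.0703 -0.1635] rot [0.0009 2.6035 0.0028]
```

```bash
python3 -m handwheel '[[0.046,0,-0.0204,0,0,0,1],[0.046,0,-0.0204,0,0,0,1],[0.046,0,-0.0204,0,0,0,1],[0.046,0,-0.0204,0,0,0,1],[0.046,0,-0.0204,0,0,0,1],[0.046,0,-0.0204,0,0,0,1],[0.046,0,-0.0204,0,0,0,1],[0.046,0,-0.0204,0,0,0,1]]' 60
python3 -m handwheel '[[0,0.01,0,0,-0.13,0,1],[0,0.02,0,0,-0.13,0,1],[0,0.02,0,0,-0.13,0,1],[0,0.02,0,0,-0.13,0,1],[0,0,0,0,0,0,1]]'
cat > e.py <<'E'
from plan import *
from workcell import bot
import sys
pos=eval(sys.argv[1]); yaw=np.radians(float(sys.argv[2]))
st=bot.read_state(); Rt=target([-np.sin(yaw),np.cos(yaw),0],[0,0,-1]); sh,rv=delta(st,pos,Rt)
print("t",round(st["time"],2),"tcp",st["tool_pos"],"F",st["wrist_force"],"M",st["torque"],"w",round(st["width"],3),"q",st["q"]); print("shift",sh,"rot",rv)
E
python3 e.py "[.5528,.299,.0593]" 4
```

```text
time: 1.1
tool_pos: [0.5548, 0.2988, 0.2307]
tcp_rot: [-1.542, 0.354, -0.353]
wrist_force: [-0.7, 0.4, -0.8]
width: 0.998
time: 1.72
tool_pos: [0.5524, 0.2994, 0.1585]
tcp_rot: [-1.572, -0.049, 0.057]
wrist_force: [-0.5, 1.1, -0.4]
width: 1.0
t 1.73 tcp [0.5524 0.2994 0.1585] F [-0.4944  1.0739 -0.4372] M [-0.0324 -0.0041  0.0433] w 1.0 q [ 0.457   0.2338  1.7795 -0.      1.1338 -1.1815]
shift [ 0.0009  0.0992 -0.0002] rot [ 0.0021 -0.002  -0.0051]
```

```bash
python3 -m handwheel '[[0.0005,0.03,0,0,0,-0.005,1],[0,0.03,0,0,0,0,1],[0,0.02,0,0,0,0,1],[0,0.012,0,0,0,0,1],[0,0.007,0,0,0,0,1],[0,0,0,0,0,0,1]]'
python3 e.py "[.5528,.299,.0593]" 4
python3 - <<'E'
from h import *
from workcell import optics
for n in ("side","top"):
    c=optics.read_camera(n); s=c["image"][95:185,150:270,::-1] if n=="side" else c["image"][125:215,75:195,::-1]
    cv2.imwrite(f"pics/{n}1.png",cv2.resize(s,None,fx=6,fy=6,interpolation=cv2.INTER_CUBIC))
E
```

```text
time: 2.48
tool_pos: [0.5552, 0.3005, 0.0624]
tcp_rot: [-1.57, -0.058, 0.05]
wrist_force: [0.2, 0.1, 1.0]
width: 0.998
t 2.48 tcp [0.5552 0.3005 0.0624] F [0.1829 0.1103 0.9871] M [-0.0058  0.0207  0.0014] w 0.998 q [ 0.4576  0.3307  1.8511 -0.0023  0.9551 -1.1808]
shift [-0.0025  0.0031 -0.0013] rot [-0.     -0.0009  0.0051]
```

View pics/side1.png

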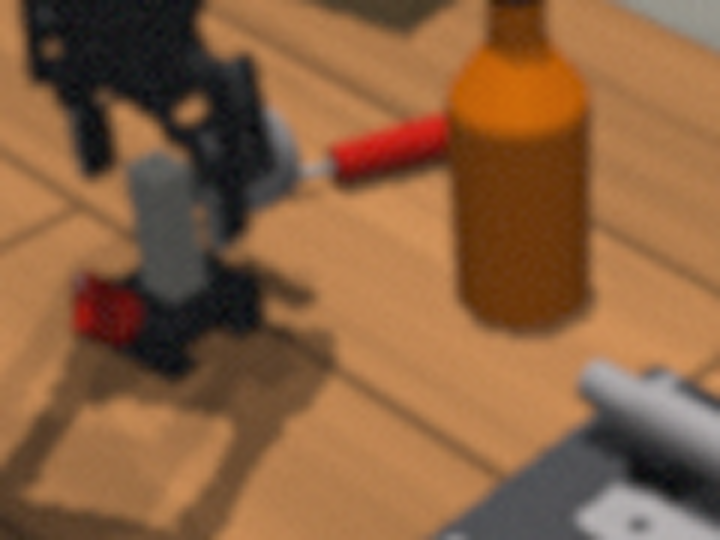

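View pics/top1.png

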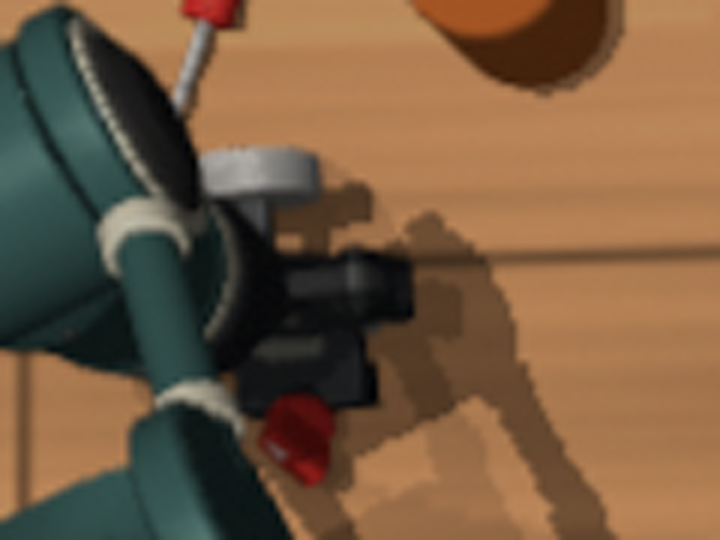

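The jaws straddle the column, clear of the gauge and knob. Trim slightly, then close.

```bash
python3 -m handwheel '[[-0.0025,0.003,-0.0013,0,0,0.005,1],[0,0,0,0,0,0,0.6],[0,0,0,0,0,0,0.3],[0,0,0,0,0,0,0],[0,0,0,0,0,0,0],[0,0,0,0,0,0,0],[0,0,0,0,0,0,0]]' 60
python3 e.py "[.5528,.299,.0593]" 4
```

```text
time: 3.45
tool_pos: [0.5529, 0.2992, 0.0595]
tcp_rot: [-1.57, -0.055, 0.054]
wrist_force: [0.6, 1.3, 1.4]
width: 0.274
t 3.45 tcp [0.5529 0.2992 0.0595] F [0.5807 1.3259 1.3924] M [ 0.2179 -0.0321 -0.0214] w 0.274 q [ 0.4563  0.332   1.8555  0.0002  0.9534 -1.1838]
shift [-0.0001  0.0002 -0.0002] rot [-0.0004 -0.0006  0.0006]
```

Width 0.274 (23 mm) confirms the column is held. The bottle sits near the path, so I'll check its position before moving.

```bash
python3 - <<'E'
from h import *
for n in("top","side"):
    c=dict(np.load(n+"0.npz")); w=cloud(c); hsv=cv2.cvtColor(c["image"],cv2.COLOR_RGB2HSV)
    m=(hsv[...,0]>4)&(hsv[...,0]<16)&(hsv[...,1]>200)&(w[...,2]>.03)&(w[...,0]>.58)&(w[...,0]<.8)&(w[...,1]>.1)&(w[...,1]<.3)
    p=w[m]; print(n,m.sum(),np.percentile(p,[2,50,98],axis=0))
E
```

```text
top 538 [[0.6634 0.1647 0.0357]
 [0.6801 0.1861 0.1228]
 [0.7171 0.2209 0.1596]]
side 851 [[0.6628 0.1633 0.0326]
 [0.6791 0.1807 0.1041]
 [0.708  0.2139 0.1677]]
```

```bash
python3 -m handwheel '[[0,-0.01,0,0,0,0,0],[0,-0.02,0,0,0,0,0],[0,-0.015,0,0,0,0,0],[0,-0.005,0,0,0,0,0],[0,0,0,0,0,0,0]]'
python3 e.py "[.573,.085,.11]" 3.96
python3 -m handwheel '[[0,0,-0.015,0,0,0,0],[0,0,-0.03,0,0,0,0],[0,0,-0.03,0,0,0,0],[0,0,-0.03,0,0,0,0],[0,0,-0.03,0,0,0,0],[0,0,-0.03,0,0,0,0],[0,0,-0.03,0,0,0,0],[0,0,-0.015,0,0,0,0]]'
python3 -m handwheel '[[0.005,0,-0.005,0,0,0,0],[0,0,0,0,0,0,0],[0,0,0,0,0,0,0]]'
python3 e.py "[.573,.085,.11]" 3.96
python3 - <<'E'
from h import *
from workcell import optics
for n in ("side","top"):
    c=optics.read_camera(n); np.savez(f"{n}2.npz",**c); s=c["image"][120:220,160:290,::-1] if n=="side" else c["image"][125:215,170:290,::-1]
    cv2.imwrite(f"pics/{n}2.png",cv2.resize(s,None,fx=6,fy=6,interpolation=cv2.INTER_CUBIC))
E
```

```text
time: 4.08
tool_pos: [0.5531, 0.2991, 0.1102]
tcp_rot: [-1.57, -0.055, 0.053]
wrist_force: [-1.3, -0.1, -6.3]
width: 0.268
t 4.08 tcp [0.5531 0.2991 0.1102] F [-1.3209 -0.1242 -6.3431] M [ 0.0039  0.0308 -0.0415] w 0.268 q [ 0.4561  0.2758  1.8232 -0.      1.0411 -1.1839]
shift [ 0.0051  0.0001 -0.215 ] rot [-0.0005  0.0001  0.0014]
time: 5.08
tool_pos: [0.5663, 0.0872, 0.1084]
tcp_rot: [-1.571, -0.052, 0.054]
wrist_force: [-0.5, -0.6, -5.5]
width: 0.274
time: 5.45
tool_pos: [0.5725, 0.0856, 0.1092]
tcp_rot: [-1.57, -0.055, 0.055]
wrist_force: [-0.3, 1.2, -7.5]
width: 0.274
t 5.45 tcp [0.5725 0.0856 0.1092] F [-0.3495  1.2248 -7.5459] M [ 0.0564  0.031  -0.0006] w 0.274 q [ 0.1052  0.1902  1.9317  0.0004  1.0199 -1.5358]
shift [ 0.0004 -0.0008 -0.0006] rot [-0.0004  0.0009 -0.0002]
```

View pics/side2.png

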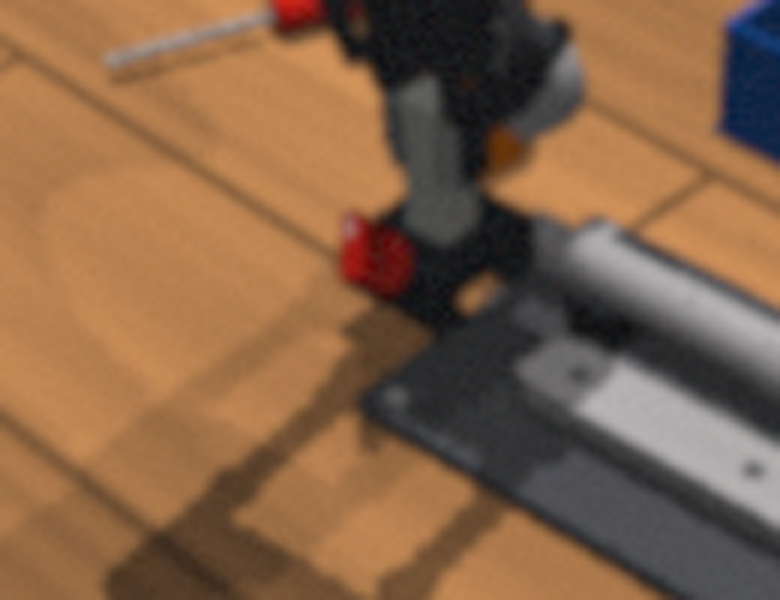

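View pics/top2.png

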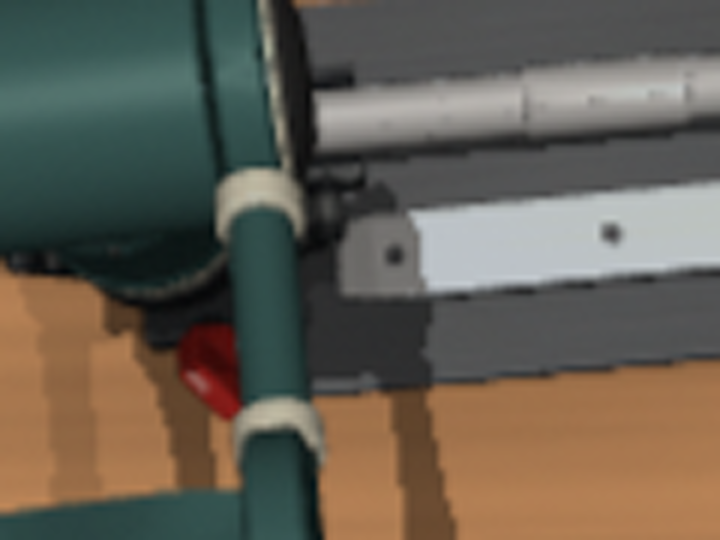

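Both views show the carriage held upright just outside the rail's open end: knob at about (375,258) in the side crop and the rail end at (340,255) in the top crop. I'll check how it sits in the hand from the knob's shift in the side view, and cross-check the rail line.

```bash
cat > f.py <<'E'
from h import *
def knob(c,box,z):
    hsv=cv2.cvtColor(c["image"],cv2.COLOR_RGB2HSV); m=((hsv[...,0]<5)|(hsv[...,0]>172))&(hsv[...,1]>150)&(hsv[...,2]>60)
    b=np.zeros_like(m); b[box[0]:box[1],box[2]:box[3]]=1; m&=b
    n,l,s,ce=cv2.connectedComponentsWithStats(m.astype(np.uint8)); k=1+s[1:,4].argmax()
    print(s[k],ce[k],onplane(c,ce[k],z)); return onplane(c,ce[k],z)[0]
a=dict(np.load("side0.npz")); b=dict(np.load("side2.npz"))
p=knob(a,(130,160,155,180),.047); q=knob(b,(150,175,210,235),.047+.0497)
print("knob disp",(q-p)[:2],"tcp disp",.5725-.5529,.0856-.2992)
# rail line from side view
g=cv2.cvtColor(a["image"],cv2.COLOR_RGB2GRAY).astype(float)
t=dict(np.load("top0.npz"))
for off in (-.018,.018):
    L=[]
    for y in np.arange(-.125,-.0,.004):
        x=-.0691*y+.5789+off
        s=np.linspace(-.008,.008,81); pr=proj(a,np.c_[x+s,np.full(81,y),np.full(81,.036)]).astype(np.float32)
        v=cv2.remap(g.astype(np.float32),pr[:,0],pr[:,1],cv2.INTER_LINEAR).ravel(); d=np.diff(v)*(1 if off<0 else -1); L.append((y,x+s[d.argmax()]+.0001))
    L=np.array(L); f=np.polyfit(L[:,0],L[:,1],1); print("side rail edge",off,f,"vs x at y=-.06:",np.polyval(f,-.06), -.0691*-.06+.5789+off,(L[:,1]-np.polyval(f,L[:,0])).std())
E
python3 f.py
```

```text
[163 141  11  11  88] [167.8182 146.4318] [[0.5062 0.2883 0.047 ]]
[217 156  12  13 106] [222.5377 162.7075] [[0.5246 0.0751 0.0967]]
knob disp [ 0.0184 -0.2133] tcp disp 0.019600000000000062 -0.2136
side rail edge -0.018 [-0.0735  0.5603] vs x at y=-.06: 0.5647141359970675 0.5650459999999999 0.0008844966685474719
side rail edge 0.018 [-0.0719  0.6008] vs x at y=-.06: 0.6051000322580645 0.601046 0.0010489169721746953
```

```bash
python3 -m handwheel '[[0.0008,0.014,0,0,0,0,0],[0,0.01,0,0,0,0,0],[0,0.004,0,0,0,0,0],[0,0,0,0,0,0,0],[0,0,0,0,0,0,0]]'
python3 e.py "[.5733,.085,.0813]" 3.96
```

```text
time: 6.18
tool_pos: [0.5737, 0.0848, 0.0816]
tcp_rot: [-1.57, -0.055, 0.054]
wrist_force: [-0.3, 0.2, -6.4]
width: 0.268
t 6.17 tcp [0.5737 0.0848 0.0816] F [-0.3213  0.1571 -6.35  ] M [0.0102 0.0501 0.0591] w 0.268 q [ 0.1039  0.2232  1.9497 -0.      0.968  -1.5361]
shift [-0.0004  0.0003  0.0002] rot [-0.      0.      0.0006]
```

```bash
python3 -m handwheel '[[-0.0004,0,-0.006,0,0,0,0],[0,0,-0.006,0,0,0,0],[0,0,-0.006,0,0,0,0],[0,0,-0.004,0,0,0,0],[0,0,-0.003,0,0,0,0]]'
python3 -m handwheel '[[0,0,-0.003,0,0,0,0],[0,0,-0.003,0,0,0,0]]'
python3 -m handwheel '[[0,0,-0.003,0,0,0,0],[0,0,-0.003,0,0,0,0]]'
python3 e.py "[.5755,.05,.0813]" 3.96
```

```text
time: 6.8
tool_pos: [0.5747, 0.0595, 0.0813]
tcp_rot: [-1.57, -0.054, 0.054]
wrist_force: [-0.4, -0.1, -5.7]
width: 0.273
time: 7.05
tool_pos: [0.575, 0.0537, 0.0812]
tcp_rot: [-1.57, -0.054, 0.054]
wrist_force: [-0.2, 0.2, -5.7]
width: 0.271
time: 7.3
tool_pos: [0.5755, 0.0478, 0.0813]
tcp_rot: [-1.57, -0.054, 0.054]
wrist_force: [-0.1, 0.3, -5.5]
width: 0.274
t 7.3 tcp [0.5755 0.0478 0.0813] F [-0.0653  0.2558 -5.5194] M [-0.0124  0.0684  0.0015] w 0.274 q [ 0.0397  0.2197  1.9547 -0.      0.9672 -1.6004]
shift [ 0.0002 -0.      0.0022] rot [ 0.      0.0002 -0.    ]
```

```bash
for i in 1 2 3 4; do :; done
python3 -m handwheel '[[0,0,-0.003,0,0,0,0],[0,0,-0.003,0,0,0,0]]'
python3 -m handwheel '[[0,0,-0.003,0,0,0,0],[0,0,-0.003,0,0,0,0]]'
python3 -m handwheel '[[0,0,-0.003,0,0,0,0],[0,0,-0.003,0,0,0,0]]'
python3 -m handwheel '[[0,0,-0.003,0,0,0,0],[0,0,-0.003,0,0,0,0]]'
python3 e.py "[.5772,.024,.0813]" 3.96
```

```text
time: 7.55
tool_pos: [0.5759, 0.0417, 0.0813]
tcp_rot: [-1.57, -0.054, 0.054]
wrist_force: [-0.5, 0.2, -6.5]
width: 0.272
time: 7.8
tool_pos: [0.5763, 0.0357, 0.0813]
tcp_rot: [-1.57, -0.054, 0.054]
wrist_force: [0.5, 0.4, -7.0]
width: 0.272
time: 8.05
tool_pos: [0.5767, 0.0298, 0.0813]
tcp_rot: [-1.57, -0.054, 0.054]
wrist_force: [0.3, -0.9, -7.0]
width: 0.276
time: 8.3
tool_pos: [0.5771, 0.0238, 0.0813]
tcp_rot: [-1.57, -0.054, 0.054]
wrist_force: [-0.1, 0.0, -7.0]
width: 0.27
t 8.3 tcp [0.5771 0.0238 0.0813] F [-0.1341  0.0491 -7.0396] M [-0.022   0.0464 -0.0157] w 0.27 q [-0.002   0.22    1.9543  0.      0.9673 -1.642 ]
shift [ 0.0001 -0.      0.0002] rot [-0.      0.0001 -0.    ]
```

```bash

python3 -m handwheel '[[0,0,-0.005,0,0,0,0],[0,0,-0.006,0,0,0,0],[0,0,-0.006,0,0,0,0],[0,0,-0.006,0,0,0,0]]'
python3 -m handwheel '[[0,0,-0.006,0,0,0,0],[0,0,-0.006,0,0,0,0],[0,0,-0.006,0,0,0,0],[0,0,-0.006,0,0,0,0]]'
python3 -m handwheel '[[0,0,-0.006,0,0,0,0],[0,0,-0.006,0,0,0,0],[0,0,-0.006,0,0,0,0],[0,0,-0.006,0,0,0,0]]'
python3 e.py "[.5843,-.078,.0813]" 3.96
python3 - <<'E'
from h import *
from workcell import optics
for n in ("side","top"):
    c=optics.read_camera(n); np.savez(f"{n}3.npz",**c); s=c["image"][140:240,220:350,::-1] if n=="side" else c["image"][110:200,220:340,::-1]
    cv2.imwrite(f"pics/{n}3.png",cv2.resize(s,None,fx=6,fy=6,interpolation=cv2.INTER_CUBIC))
E
```

```text
time: 8.8
tool_pos: [0.5788, 0.0005, 0.0813]
tcp_rot: [-1.57, -0.054, 0.054]
wrist_force: [-0.3, 0.5, -7.2]
width: 0.277
time: 9.3
tool_pos: [0.5804, -0.0234, 0.0813]
tcp_rot: [-1.57, -0.054, 0.054]
wrist_force: [0.7, -0.5, -6.9]
width: 0.273
time: 9.8
tool_pos: [0.5821, -0.0473, 0.0812]
tcp_rot: [-1.57, -0.054, 0.054]
wrist_force: [-0.1, -0.7, -5.4]
width: 0.273
t 9.8 tcp [ 0.5821 -0.0473  0.0812] F [-0.1183 -0.7393 -5.3522] M [-0.0384  0.0188 -0.047 ] w 0.273 q [-0.1237  0.231   1.9406 -0.      0.97   -1.7637]
shift [ 0.0001 -0.0001 -0.0308] rot [ 0.      0.0001 -0.    ]
```

View pics/side3.png

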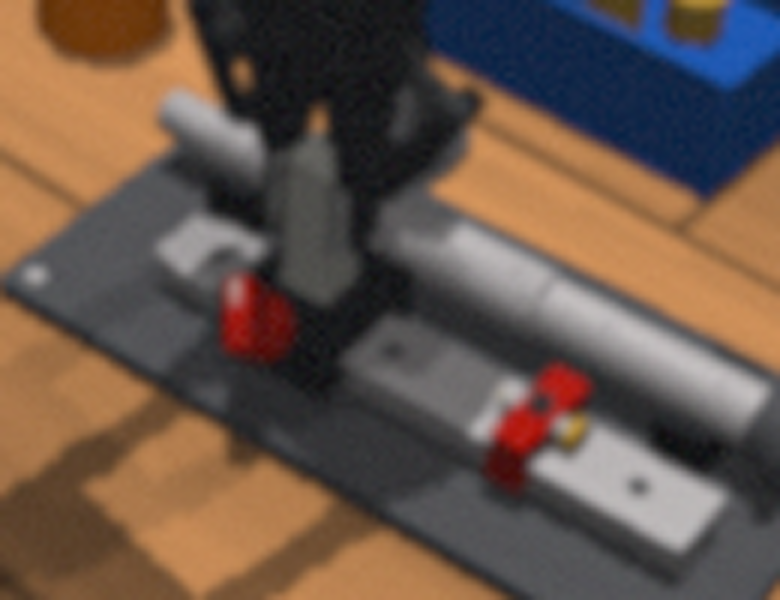

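View pics/top3.png

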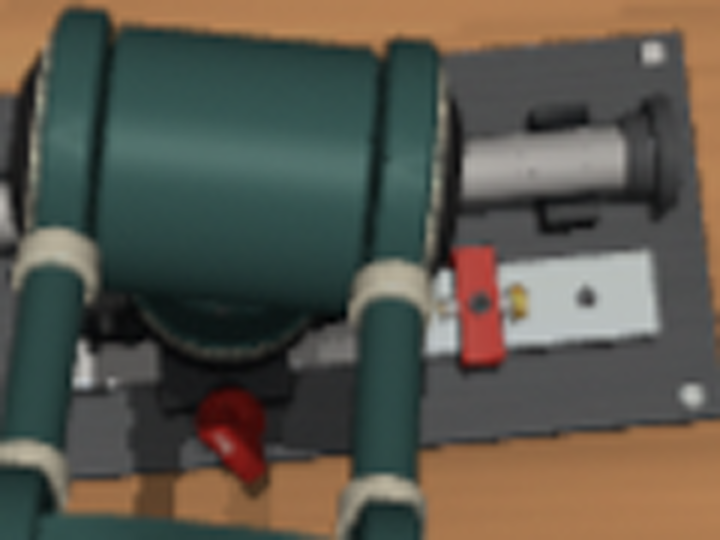

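The carriage straddles the rail and the forces stay under 1 N. In the side crop the stop screw shows just left of the collar at about (505,395). Next I close in on the stop.

```bash

python3 -m handwheel '[[0,0,-0.006,0,0,0,0],[0,0,-0.006,0,0,0,0],[0,0,-0.006,0,0,0,0],[0,0,-0.006,0,0,0,0]]'
python3 -m handwheel '[[0,0,-0.006,0,0,0,0],[0,0,-0.006,0,0,0,0],[0,0,-0.005,0,0,0,0],[0,0,-0.004,0,0,0,0],[0,0,-0.002,0,0,0,0],[0,0,0,0,0,0,0]]'
python3 e.py "[.5866,-.111,.0813]" 3.96
for k in 1 2 3 4 5 6; do echo; done >/dev/null
```

```text
time: 10.4
tool_pos: [0.5838, -0.0713, 0.0813]
tcp_rot: [-1.57, -0.054, 0.054]
wrist_force: [0.4, -0.0, -6.8]
width: 0.277
time: 11.15
tool_pos: [0.5853, -0.0938, 0.0813]
tcp_rot: [-1.57, -0.054, 0.054]
wrist_force: [-0.2, -0.2, -6.6]
width: 0.273
t 11.15 tcp [ 0.5853 -0.0938  0.0813] F [-0.1945 -0.2245 -6.601 ] M [-0.0029  0.041  -0.0006] w 0.273 q [-0.201   0.2462  1.9215  0.0001  0.9739 -1.8409]
shift [ 0.0001 -0.     -0.0172] rot [-0.0001 -0.0001 -0.    ]
```

```bash

python3 -m handwheel '[[0,0,-0.002,0,0,0,0],[0,0,-0.002,0,0,0,0],[0,0,-0.002,0,0,0,0],[0,0,-0.001,0,0,0,0],[0,0,-0.0005,0,0,0,0]]'
python3 -m handwheel '[[0,0,-0.0005,0,0,0,0],[0,0,-0.0005,0,0,0,0]]'
python3 -m handwheel '[[0,0,-0.0005,0,0,0,0],[0,0,-0.0005,0,0,0,0]]'
python3 -m handwheel '[[0,0,-0.0005,0,0,0,0],[0,0,-0.0005,0,0,0,0]]'
```

```text
time: 11.78
tool_pos: [0.5858, -0.1013, 0.0813]
tcp_rot: [-1.57, -0.054, 0.054]
wrist_force: [-0.1, -0.0, -5.4]
width: 0.273
time: 12.02
tool_pos: [0.5859, -0.1022, 0.0813]
tcp_rot: [-1.57, -0.054, 0.054]
wrist_force: [-0.3, -0.8, -5.9]
width: 0.277
time: 12.28
tool_pos: [0.586, -0.1033, 0.0813]
tcp_rot: [-1.57, -0.054, 0.054]
wrist_force: [-0.4, -0.4, -6.5]
width: 0.273
time: 12.52
tool_pos: [0.5861, -0.1043, 0.0813]
tcp_rot: [-1.57, -0.054, 0.054]
wrist_force: [-1.2, -0.3, -6.6]
width: 0.272
```

```bash

python3 -m handwheel '[[0,0,-0.0005,0,0,0,0],[0,0,-0.0005,0,0,0,0]]'
python3 -m handwheel '[[0,0,-0.0005,0,0,0,0],[0,0,-0.0005,0,0,0,0]]'
python3 -m handwheel '[[0,0,-0.0005,0,0,0,0],[0,0,-0.0005,0,0,0,0]]'
```

```text
time: 12.78
tool_pos: [0.5861, -0.1053, 0.0812]
tcp_rot: [-1.57, -0.054, 0.054]
wrist_force: [0.3, 0.4, -6.0]
width: 0.273
time: 13.02
tool_pos: [0.5862, -0.1063, 0.0813]
tcp_rot: [-1.57, -0.054, 0.054]
wrist_force: [-0.3, 0.1, -6.3]
width: 0.272
time: 13.28
tool_pos: [0.5862, -0.1073, 0.0813]
tcp_rot: [-1.57, -0.054, 0.054]
wrist_force: [-0.1, 0.5, -6.7]
width: 0.271
```

```bash

python3 -m handwheel '[[0,0,-0.0005,0,0,0,0],[0,0,-0.0005,0,0,0,0]]'
python3 -m handwheel '[[0,0,-0.0005,0,0,0,0],[0,0,-0.0005,0,0,0,0]]'
python3 -m handwheel '[[0,0,-0.0005,0,0,0,0],[0,0,-0.0005,0,0,0,0]]'
```

```text
time: 13.52
tool_pos: [0.5863, -0.1083, 0.0813]
tcp_rot: [-1.57, -0.054, 0.054]
wrist_force: [0.2, -0.6, -5.6]
width: 0.277
time: 13.78
tool_pos: [0.5864, -0.1093, 0.0813]
tcp_rot: [-1.57, -0.054, 0.054]
wrist_force: [-0.9, -0.0, -6.7]
width: 0.273
time: 14.02
tool_pos: [0.5864, -0.1102, 0.0813]
tcp_rot: [-1.57, -0.054, 0.054]
wrist_force: [0.3, 1.0, -6.8]
width: 0.274
```

```bash

python3 -m handwheel '[[0,0,-0.0005,0,0,0,0],[0,0,-0.0005,0,0,0,0]]'
python3 -m handwheel '[[0,0,-0.0005,0,0,0,0],[0,0,-0.0005,0,0,0,0]]'
```

```text
time: 14.28
tool_pos: [0.5865, -0.1113, 0.0813]
tcp_rot: [-1.57, -0.054, 0.054]
wrist_force: [0.1, -0.8, -6.5]
width: 0.276
time: 14.52
tool_pos: [0.5866, -0.1123, 0.0813]
tcp_rot: [-1.57, -0.054, 0.054]
wrist_force: [-0.1, -0.1, -6.7]
width: 0.277
```

```bash
python3 e.py "[.5866,-.115,.0813]" 3.96
```

```text
t 14.53 tcp [ 0.5866 -0.1123  0.0813] F [-0.125  -0.0918 -6.6695] M [-0.      0.0275 -0.0149] w 0.277 q [-0.2308  0.2538  1.9118 -0.      0.976  -1.8707]
shift [-0.0002 -0.     -0.0027] rot [0.     0.0001 0.    ]
```

```bash

python3 -m handwheel '[[0,0,-0.0005,0,0,0,0],[0,0,-0.0005,0,0,0,0]]'
```

```text
time: 14.78
tool_pos: [0.5867, -0.1133, 0.0813]
tcp_rot: [-1.57, -0.054, 0.054]
wrist_force: [0.0, 0.5, -6.7]
width: 0.273
```

```bash

python3 -m handwheel '[[0,0,-0.0005,0,0,0,0],[0,0,-0.0005,0,0,0,0]]'
```

```text
time: 15.02
tool_pos: [0.5867, -0.1143, 0.0813]
tcp_rot: [-1.57, -0.054, 0.054]
wrist_force: [0.4, -0.1, -6.4]
width: 0.272
```

```bash

python3 -m handwheel '[[0,0,-0.0005,0,0,0,0],[0,0,0,0,0,0,0]]'
```

```text
time: 15.28
tool_pos: [0.5867, -0.1148, 0.0813]
tcp_rot: [-1.57, -0.054, 0.054]
wrist_force: [-0.3, 0.1, -6.5]
width: 0.274
```

```bash

python3 -m handwheel '[[0,0,-0.0005,0,0,0,0],[0,0,-0.0005,0,0,0,0]]'
```

```text
time: 15.52
tool_pos: [0.5868, -0.1155, 0.0813]
tcp_rot: [-1.57, -0.054, 0.054]
wrist_force: [-0.2, 0.1, -6.1]
width: 0.27
```

```bash

python3 -m handwheel '[[0,0,-0.0005,0,0,0,0],[0,0,0,0,0,0,0]]'; python3 -m handwheel '[[0,0,-0.0005,0,0,0,0],[0,0,0,0,0,0,0]]'
```

```text
time: 15.78
tool_pos: [0.5869, -0.1161, 0.0813]
tcp_rot: [-1.57, -0.054, 0.054]
wrist_force: [-0.3, 1.5, -4.8]
width: 0.272
time: 16.02
tool_pos: [0.5869, -0.1164, 0.0813]
tcp_rot: [-1.57, -0.054, 0.054]
wrist_force: [-0.5, 2.7, -5.9]
width: 0.273
```

```bash

python3 -m handwheel '[[0,0,-0.0003,0,0,0,0],[0,0,0,0,0,0,0]]'
```

```text
time: 16.27
tool_pos: [0.5869, -0.1165, 0.0813]
tcp_rot: [-1.569, -0.054, 0.054]
wrist_force: [0.1, 4.8, -5.6]
width: 0.273
```

```bash

python3 -m handwheel '[[0,0,-0.0003,0,0,0,0],[0,0,0,0,0,0,0]]'
```

```text
time: 16.52
tool_pos: [0.5869, -0.1165, 0.0813]
tcp_rot: [-1.569, -0.054, 0.054]
wrist_force: [-0.8, 5.7, -4.7]
width: 0.271
```

```bash

python3 -m handwheel '[[0,0,-0.0003,0,0,0,0],[0,0,0,0,0,0,0]]'
```

```text
time: 16.77
tool_pos: [0.5869, -0.1166, 0.0813]
tcp_rot: [-1.568, -0.054, 0.054]
wrist_force: [-0.6, 6.1, -3.3]
width: 0.274
```

```bash

python3 -m handwheel '[[0,0,-0.0005,0,0,0,0],[0,0,0,0,0,0,0]]'
```

```text
time: 17.02
tool_pos: [0.5869, -0.1166, 0.0814]
tcp_rot: [-1.568, -0.054, 0.054]
wrist_force: [-1.1, 8.4, -4.4]
width: 0.272
```

```bash

python3 -m handwheel '[[0,0,-0.0004,0,0,0,0],[0,0,0,0,0,0,0]]'
```

```text
time: 17.27
tool_pos: [0.5869, -0.1167, 0.0813]
tcp_rot: [-1.567, -0.054, 0.054]
wrist_force: [-0.6, 8.7, -3.6]
width: 0.276
```

```bash

python3 -m handwheel '[[0,0,-0.0003,0,0,0,0],[0,0,0,0,0,0,0]]'; python3 e.py "[.5866,-.1166,.0813]" 3.96
```

```text
time: 17.52
tool_pos: [0.5869, -0.1167, 0.0814]
tcp_rot: [-1.567, -0.054, 0.054]
wrist_force: [0.0, 9.7, -4.2]
width: 0.277
t 17.52 tcp [ 0.5869 -0.1167  0.0814] F [ 0.0134  9.7056 -4.1634] M [1.9757 0.0771 0.004 ] w 0.277 q [-0.2398  0.2563  1.9083  0.0039  0.9782 -1.8813]
shift [-0.0003  0.0001  0.0001] rot [-0.0034 -0.0006 -0.0002]
```

About 10 N on the stop. I'll hold briefly for step 2, then release.

```bash

python3 -m handwheel '[[0,0,0,0,0,0,0],[0,0,0,0,0,0,0],[0,0,0,0,0,0,0]]'
python3 -m handwheel '[[0,0,0.0008,0,0,0,0],[0,0,0,0,0,0,0.4],[0,0,0,0,0,0,0.6],[0,0,0,0,0,0,1],[0,0,0,0,0,0,1],[0,0,0,0,0,0,1]]'
python3 e.py "[.5866,-.1166,.22]" 3.96
```

```text
time: 17.9
tool_pos: [0.5869, -0.1167, 0.0814]
tcp_rot: [-1.567, -0.054, 0.054]
wrist_force: [-0.5, 10.3, -2.6]
width: 0.271
time: 18.65
tool_pos: [0.5871, -0.1182, 0.0814]
tcp_rot: [-1.57, -0.054, 0.054]
wrist_force: [0.0, -1.2, 0.8]
width: 1.0
t 18.65 tcp [ 0.5871 -0.1182  0.0814] F [ 0.0303 -1.1661  0.8456] M [-0.0576 -0.01   -0.0361] w 1.0 q [-0.2402  0.2562  1.9084 -0.0002  0.9767 -1.88  ]
shift [-0.0003 -0.1386  0.0016] rot [ 0.0002 -0.0001  0.0002]
```

```bash

python3 -m handwheel '[[0,-0.01,0,0,0,0,1],[0,-0.02,0,0,0,0,1],[0,-0.03,0,0,0,0,1],[0,-0.04,0,0,0,0,1],[0,-0.04,0,0,0,0,1],[-0.03,-0.02,0,0,0,0,1],[-0.05,0,0,0,0,0,1],[-0.05,0,0,0,0,0,1]]'
python3 - <<'E'
from h import *
from workcell import optics
for n in ("side","top"):
    c=optics.read_camera(n); np.savez(f"{n}4.npz",**c); s=c["image"][140:240,220:350,::-1] if n=="side" else c["image"][110:200,220:340,::-1]
    cv2.imwrite(f"pics/{n}4.png",cv2.resize(s,None,fx=6,fy=6,interpolation=cv2.INTER_CUBIC))
E
python3 e.py "[.5866,-.1166,.22]" 3.96
```

```text
time: 19.65
tool_pos: [0.4568, -0.1272, 0.2436]
tcp_rot: [-1.571, -0.057, 0.052]
wrist_force: [-0.6, -1.3, -0.2]
width: 1.0
t 19.75 tcp [ 0.4532 -0.1268  0.2423] F [1.5014 0.5626 0.0219] M [ 0.0162 -0.0362  0.0298] w 0.998 q [-0.3252 -0.1374  2.0088 -0.0007  1.2709 -1.9638]
shift [0.1338 0.0221 0.0011] rot [ 0.0003 -0.0011 -0.001 ]
```

View pics/side4.png

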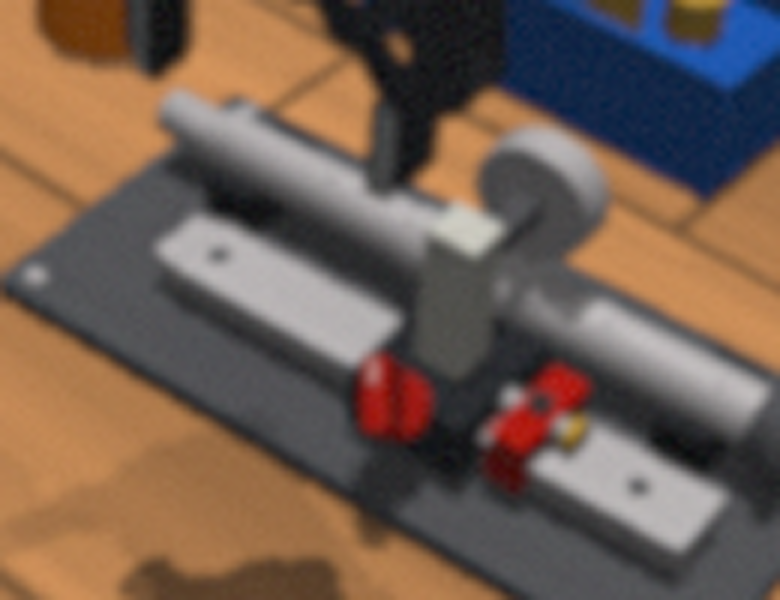

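View pics/top4.png

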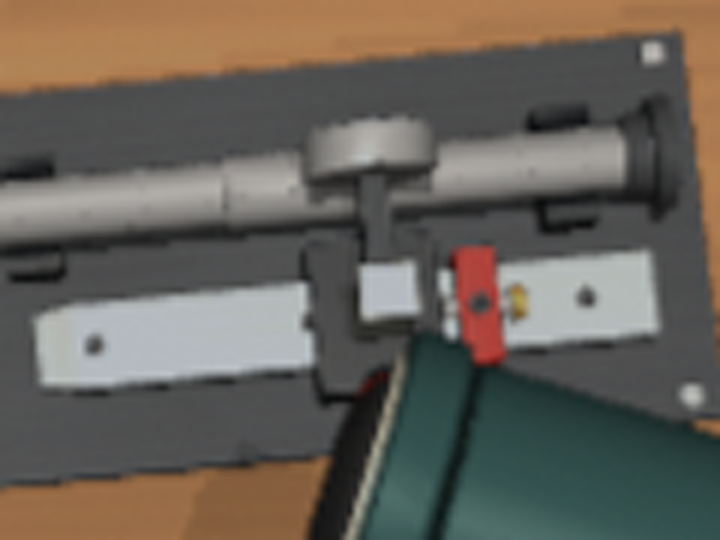

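The carriage sits on the rail beside the collar, with its column at about (388,290) in the top crop and the nose on the screw at about (440,285). I'll measure the column and check the predicted knob bar ends against the side view.

```bash
cat > k.py <<'E'
from plan import *
def frame(cx,cy,yaw=3.96,z0=.021):
    a=np.radians(yaw); ex=np.array([np.cos(a),np.sin(a),0]); ey=np.array([-np.sin(a),np.cos(a),0]); ez=np.array([0,0,1.])
    C=np.array([cx,cy,z0]); t=np.radians(40); zk=-np.sin(t)*ex+np.cos(t)*ez; s=np.cos(t)*ex+np.sin(t)*ez
    G=C-.050*ex+.045*ez; return C,ex,ey,zk,s,G
def bar(k,zk,s,ey):  # bar x, y at knob angle k
    r=Ro.from_rotvec(zk*(.65-k)); return r.apply(s),r.apply(ey)
E
python3 - <<'E'
from k import *
c=dict(np.load("top4.npz")); w=cloud(c); im=c["image"]; hsv=cv2.cvtColor(im,cv2.COLOR_RGB2HSV)
m=(hsv[...,1]<40)&(hsv[...,2]>140)&(w[...,2]>.105)&(w[...,2]<.14); b=np.zeros_like(m); b[145:170,275:295]=1; m&=b
ct=max(cv2.findContours(m.astype(np.uint8),cv2.RETR_EXTERNAL,cv2.CHAIN_APPROX_NONE)[0],key=cv2.contourArea)
p=onplane(c,ct[:,0],.122)*1000; print(cv2.minAreaRect(p[:,:2].astype(np.float32)),m.sum())
C,ex,ey,zk,s,G=frame(.587,-.1165); print("knob_grip",G,"zk",zk)
c=dict(np.load("side4.npz")); im=cv2.resize(c["image"][180:230,260:320,::-1],None,fx=12,fy=12,interpolation=cv2.INTER_CUBIC)
for k,col in((0,(0,255,0)),):
    bx,by=bar(k,zk,s,ey)
    P=[G+.013*zk+i*.016*bx+j*.006*by for i,j in((1,1),(1,-1),(-1,-1),(-1,1))]
    q=(proj(c,P)-[260,180]+.5)*12; cv2.polylines(im,[q.astype(np.int32)],True,col,1)
    q=(proj(c,G+.013*zk)-[260,180]+.5)*12; cv2.circle(im,tuple(q[0].astype(int)),3,(255,0,0),-1)
cv2.imwrite("pics/knob4.png",im)
hsv=cv2.cvtColor(c["image"],cv2.COLOR_RGB2HSV); m=((hsv[...,0]<5)|(hsv[...,0]>172))&(hsv[...,1]>150)&(hsv[...,2]>60); b=np.zeros_like(m); b[190:220,275:298]=1; m&=b
v,u=np.nonzero(m); print("knob cen",onplane(c,[u.mean(),v.mean()],.047+.021), "shift vs carriage0", onplane(c,[u.mean(),v.mean()],.068)[0,:2]-[.5062,.2883], "expected",.587-.5529,-.1165-.2992)
E
```

```text
((586.507080078125, -116.27193450927734), (21.979677200317383, 19.686233520507812), 88.47701263427734) 78
knob_grip [ 0.5371 -0.12    0.066 ] zk [-0.6413 -0.0444  0.766 ]
knob cen [[ 0.5371 -0.1245  0.068 ]] shift vs carriage0 [ 0.0309 -0.4128] expected 0.03410000000000002 -0.4157
```

View pics/knob4.png

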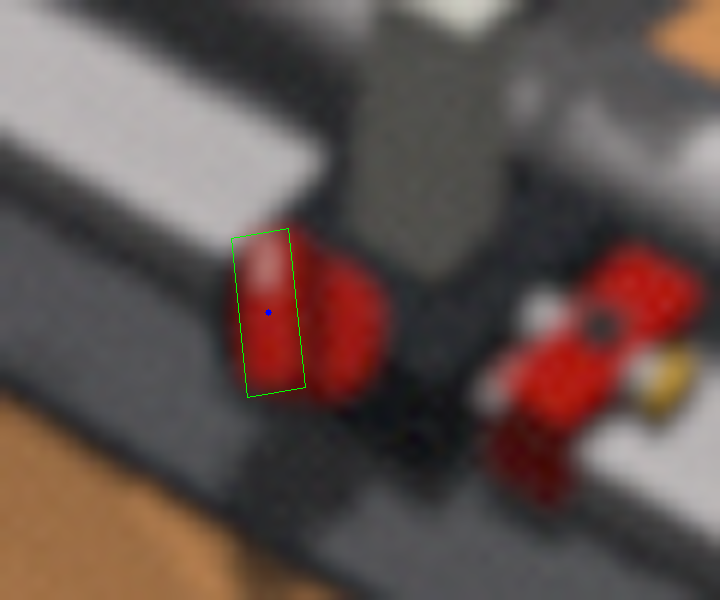

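The predicted bar lies right on the seen one. Now I'll tilt the tool by 40° and turn it to the bar's direction, using the half turn that leaves room on joint 6.

```bash
cat > kk.py <<'E'
from k import *
from workcell import bot
import sys
out=float(sys.argv[1]); k=float(sys.argv[2]); sg=float(sys.argv[3]); d=[float(x) for x in sys.argv[4:6]] or [0,0]
C,ex,ey,zk,s,G=frame(.587+d[0],-.1163+d[1]); bx,by=bar(k,zk,s,ey)
st=bot.read_state(); sh,rv=delta(st,G+out*zk,target(sg*by,-zk))
print("t",round(st["time"],2),"tcp",st["tool_pos"],"F",st["wrist_force"],"M",st["torque"],"w",round(st["width"],3),"q",st["q"]); print("target",G+out*zk,"shift",sh,"rot",rv)
R=Ro.from_rotvec(st["tcp_rot"]).as_matrix(); jw=R[:,2]*sg; print("tool angle about knob axis (k equiv)",.65-np.arctan2(np.cross(ey,jw)@zk,ey@jw),"F tool",R.T@st["wrist_force"],"M tool",R.T@st["torque"])
E
python3 kk.py .06 0 -1; python3 kk.py .06 0 1
python3 -m handwheel '[[0,0,0,0,0,-0.14,0.45],[0,0,0,0,0,-0.14,0.45],[0,0,0,0,0,-0.14,0.45],[0,0,0,0,0,-0.14,0.45],[0,0,0,0,0,-0.138,0.45],[0,0,0,0,0,0,0.45]]'
python3 kk.py .06 0 -1
```

```text
t 19.75 tcp [ 0.4532 -0.1268  0.2423] F [1.5014 0.5626 0.0219] M [ 0.0162 -0.0362  0.0298] w 0.998 q [-0.3252 -0.1374  2.0088 -0.0007  1.2709 -1.9638]
target [ 0.4986 -0.1224  0.112 ] shift [0.0457 0.1302 0.0013] rot [ 0.8616  2.3625 -0.2894]
tool angle about knob axis (k equiv) -2.4909685037443445 F tool [ 1.5362 -0.0235  0.4592] M tool [ 0.0137 -0.0298 -0.0373]
t 19.75 tcp [ 0.4532 -0.1268  0.2423] F [1.5014 0.5626 0.0219] M [ 0.0162 -0.0362  0.0298] w 0.998 q [-0.3252 -0.1374  2.0088 -0.0007  1.2709 -1.9638]
target [ 0.4986 -0.1224  0.112 ] shift [0.0457 0.1302 0.0013] rot [-0.2264 -0.6239 -0.6742]
tool angle about knob axis (k equiv) 0.650624149845449 F tool [ 1.5362 -0.0235  0.4592] M tool [ 0.0137 -0.0298 -0.0373]
time: 20.5
tool_pos: [0.4583, -0.119, 0.244]
tcp_rot: [-1.487, -0.582, -0.492]
wrist_force: [-0.6, 0.7, -0.9]
width: 0.451
t 20.5 tcp [ 0.4583 -0.119   0.244 ] F [-0.6292  0.7177 -0.9072] M [ 0.0119  0.344  -0.0284] w 0.451 q [-0.5947 -0.551   2.4345  0.5847  0.7679 -2.5512]
target [ 0.4986 -0.1224  0.112 ] shift [-0.0529  0.1274 -0.0052] rot [0.0166 2.4862 0.0083]
tool angle about knob axis (k equiv) -2.486256602492797 F tool [-1.0269  0.326   0.7572] M tool [0.0076 0.0412 0.3428]
```

```bash
python3 -m handwheel '[[0,0,0,0,0.15,0,0.45],[0,0,0,0,0.18,0,0.45],[0,0,0,0,0.18,0,0.45],[0,0,0,0,0.18,0,0.45],[0,0,0,0,0.18,0,0.45],[0,0,0,0,0.18,0,0.45],[0,0,0,0,0.18,0,0.45],[0,0,0,0,0.18,0,0.45]]'
python3 -m handwheel '[[0,0,0,0,0.18,0,0.45],[0,0,0,0,0.18,0,0.45],[0,0,0,0,0.18,0,0.45],[0,0,0,0,0.18,0,0.45],[0,0,0,0,0.18,0,0.45],[0,0,0,0,0.18,0,0.45],[0,0,0,0,0,0,0.45]]'
python3 kk.py .06 0 -1
```

```text
time: 21.5
tool_pos: [0.4614, -0.12, 0.2471]
tcp_rot: [-0.81, 0.534, -1.335]
wrist_force: [-0.2, 0.1, 0.3]
width: 0.449
time: 22.38
tool_pos: [0.4612, -0.12, 0.2468]
tcp_rot: [-0.015, 1.356, -1.71]
wrist_force: [0.9, 1.6, -0.4]
width: 0.452
t 22.38 tcp [ 0.4612 -0.12    0.2468] F [ 0.8951  1.5569 -0.4343] M [-0.0223  0.2926 -0.001 ] w 0.452 q [-0.5922 -0.5459  2.4271  0.5835  0.7675 -0.0638]
target [ 0.4986 -0.1224  0.112 ] shift [ 0.0476  0.1278 -0.0317] rot [-0.0028  0.0026  0.0132]
tool angle about knob axis (k equiv) -0.0026296225323457767 F tool [-1.3055  0.9561 -0.8918] M tool [-0.1764 -0.0036 -0.2345]
```

```bash
python3 -m handwheel '[[0.008,0.02,-0.005,0,0,0.013,0.45],[0.008,0.022,-0.0055,0,0,0,0.45],[0.008,0.022,-0.0055,0,0,0,0.45],[0.008,0.022,-0.0055,0,0,0,0.45],[0.008,0.022,-0.0055,0,0,0,0.45],[0.0076,0.02,-0.005,0,0,0,0.45],[0,0,0,0,0,0,0.45],[0,0,0,0,0,0,0.45]]' 20
python3 kk.py .02 0 -1
```

```text
time: 23.38
tool_pos: [0.4992, -0.1206, 0.111]
tcp_rot: [-0.003, 1.355, -1.699]
wrist_force: [-0.1, 0.0, -0.1]
width: 0.455
t 23.38 tcp [ 0.4992 -0.1206  0.111 ] F [-0.1052  0.0089 -0.0946] M [-0.0148  0.2882 -0.0159] w 0.455 q [-0.5376 -0.2369  2.5236  1.0118  0.4461 -0.5307]
target [ 0.5243 -0.1206  0.0813] shift [0.001  0.0388 0.0014] rot [-0.0028 -0.0007 -0.0005]
tool angle about knob axis (k equiv) 0.0006589776866410268 F tool [ 0.1023  0.0051 -0.098 ] M tool [-0.1695  0.0149 -0.2336]
```

```bash
python3 -m handwheel '[[0.0005,0.01,0.0005,0,0,0,0.45],[0.0005,0.014,0.0005,0,0,0,0.45],[0,0.01,0.0004,0,0,0,0.45],[0,0.005,0,0,0,0,0.45],[0,0,0,0,0,0,0.45]]'
python3 kk.py -.009 0 -1
python3 - <<'E'
from h import *
from workcell import optics
for n in ("side","top"):
    c=optics.read_camera(n); np.savez(f"{n}5.npz",**c); s=c["image"][150:230,240:350,::-1] if n=="side" else c["image"][110:200,220:340,::-1]
    cv2.imwrite(f"pics/{n}5.png",cv2.resize(s,None,fx=6.5,fy=6.5,interpolation=cv2.INTER_CUBIC))
E
```

```text
time: 24.0
tool_pos: [0.5241, -0.1205, 0.0809]
tcp_rot: [-0.001, 1.356, -1.7]
wrist_force: [0.8, 0.2, -0.1]
width: 0.447
t 24.0 tcp [ 0.5241 -0.1205  0.0809] F [ 0.805   0.2409 -0.121 ] M [-0.0115  0.2794 -0.0677] w 0.447 q [-0.4987 -0.1134  2.5013  1.2206  0.3758 -0.7266]
target [ 0.5429 -0.1194  0.0591] shift [-0.0003  0.0288  0.0003] rot [-0.0033 -0.0026 -0.0006]
tool angle about knob axis (k equiv) 0.0025641528945005154 F tool [-0.5499  0.6205  0.1824] M tool [-0.1386  0.0562 -0.2458]
```

View pics/side5.png

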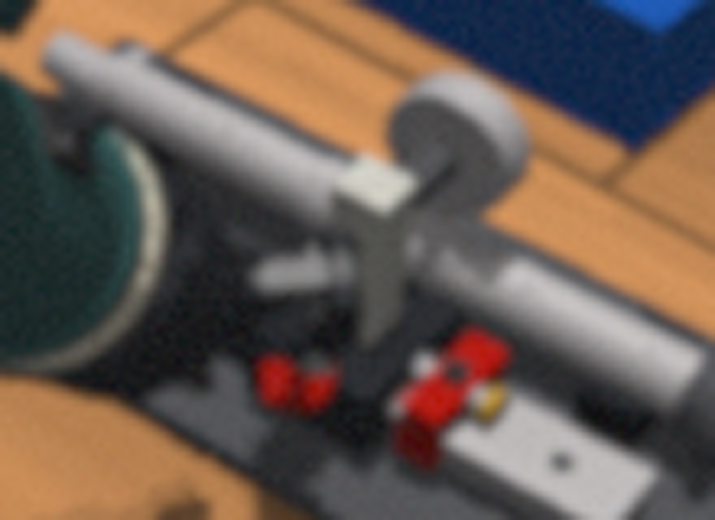

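View pics/top5.png

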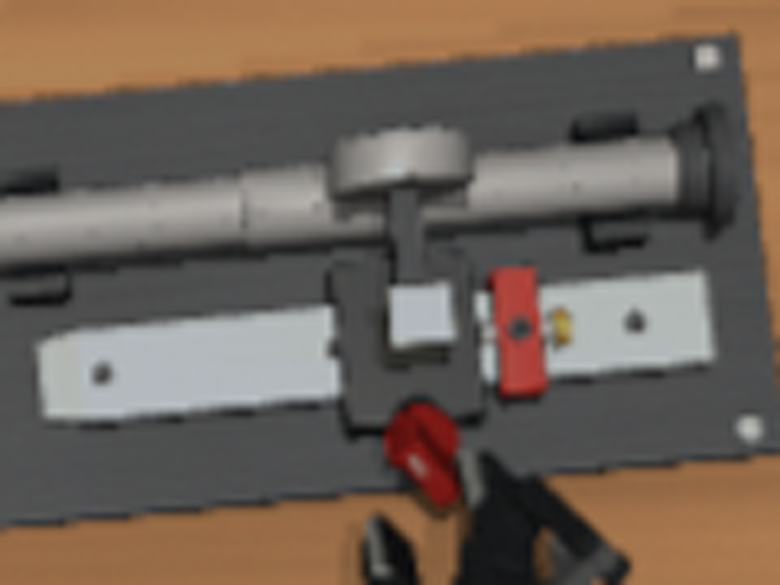

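```bash
python3 kk.py -.009 0 -1 0 -.001
python3 - <<'E'
from k import *
c=dict(np.load("top5.npz"));C,ex,ey,zk,s,G=frame(.587,-.1163)
im=cv2.resize(c["image"][160:205,265:330,::-1],None,fx=12,fy=12,interpolation=cv2.INTER_CUBIC)
bx,by=bar(0,zk,s,ey)
P=[G+.013*zk+i*.016*bx+j*.006*by for i,j in((1,1),(1,-1),(-1,-1),(-1,1))]
q=(proj(c,P)-[265,160]+.5)*12; cv2.polylines(im,[q.astype(np.int32)],True,(0,255,0),1)
T=np.array([.5241,-.1205,.0809])
P=[T+.019*by,T-.019*by]; q=(proj(c,P)-[265,160]+.5)*12; cv2.polylines(im,[q.astype(np.int32)],True,(255,255,0),1)
cv2.imwrite("pics/knob5.png",im)
E
```

```text
t 24.1 tcp [ 0.5238 -0.1205  0.0808] F [ 0.1493 -0.4018 -0.54  ] M [-0.0095  0.2917 -0.0234] w 0.451 q [-0.4989 -0.1138  2.5018  1.2205  0.3758 -0.7265]
target [ 0.5429 -0.1204  0.0591] shift [0.0002 0.0289 0.0012] rot [-0.0033 -0.0028 -0.0004]
tool angle about knob axis (k equiv) 0.002813556602878964 F tool [0.451  0.4919 0.1731] M tool [-0.1704  0.0241 -0.2369]
```

View pics/knob5.png

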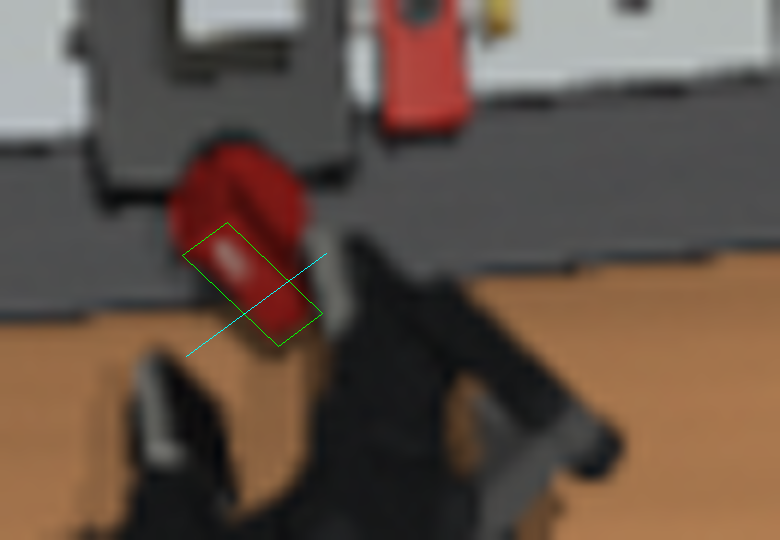

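```bash
python3 -m handwheel '[[0,0.008,0.0006,0,0,0,0.45],[0,0.008,0.0006,0,0,0,0.45],[0,0.006,0,0,0,0,0.45],[0,0.004,0,0,0,0,0.45],[0,0.002,0,0,0,0,0.45],[0,0,0,0,0,0,0.45]]'
python3 kk.py -.009 0 -1 0 -.001
python3 - <<'E'
from h import *
from workcell import optics
c=optics.read_camera("top"); cv2.imwrite("pics/top6.png",cv2.resize(c["image"][150:205,265:330,::-1],None,fx=11,fy=11,interpolation=cv2.INTER_CUBIC))
E
```

```text
time: 24.85
tool_pos: [0.5421, -0.1201, 0.0592]
tcp_rot: [-0.001, 1.358, -1.7]
wrist_force: [-0.0, -0.4, -0.1]
width: 0.45
t 24.85 tcp [ 0.5421 -0.1201  0.0592] F [-0.0354 -0.3635 -0.1017] M [-0.0489  0.2883 -0.0322] w 0.45 q [-0.4723 -0.0255  2.4796  1.3959  0.3418 -0.8918]
target [ 0.5429 -0.1204  0.0591] shift [-0.0003  0.0005  0.0006] rot [-0.0025 -0.0036  0.0001]
tool angle about knob axis (k equiv) 0.00362988086146665 F tool [0.3061 0.0396 0.2202] M tool [-0.1411  0.0055 -0.2581]
```

View pics/top6.png

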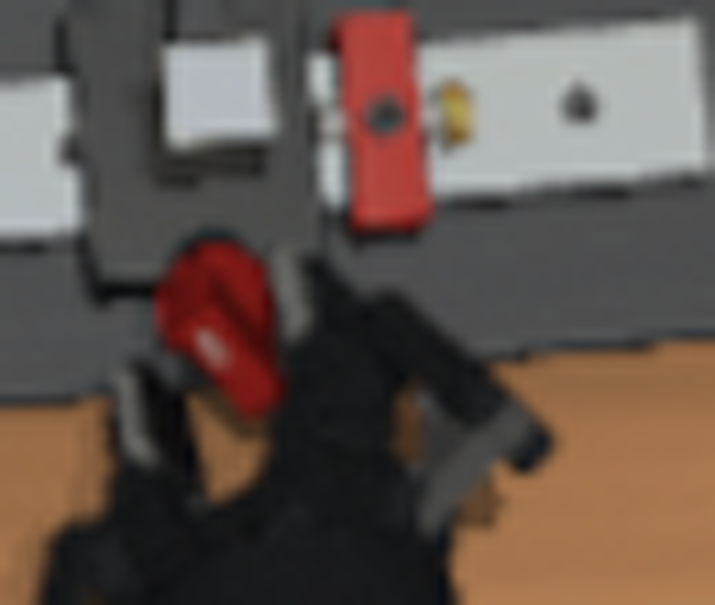

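The bar sits between the pads with the fingertips clear of the flange. Closing gently.

```bash
python3 -m handwheel '[[0,0,0,0,0,0,0.35],[0,0,0,0,0,0,0.28],[0,0,0,0,0,0,0.22],[0,0,0,0,0,0,0.18]]' 25
python3 -m handwheel '[[0,0,0,0,0,0,0.1],[0,0,0,0,0,0,0.0],[0,0,0,0,0,0,0.0]]' 25
python3 kk.py -.009 0 -1 0 -.001
```

```text
time: 25.4
tool_pos: [0.5421, -0.1201, 0.0591]
tcp_rot: [-0.001, 1.358, -1.7]
wrist_force: [0.3, 0.1, -0.2]
width: 0.178
time: 25.78
tool_pos: [0.5423, -0.1204, 0.0593]
tcp_rot: [-0.0, 1.357, -1.7]
wrist_force: [0.0, -1.3, 1.2]
width: 0.134
t 25.77 tcp [ 0.5423 -0.1204  0.0593] F [ 0.0075 -1.3312  1.1832] M [ 0.0176  0.2799 -0.2446] w 0.134 q [-0.4724 -0.0255  2.4792  1.3963  0.3415 -0.892 ]
target [ 0.5429 -0.1204  0.0591] shift [-0.0002  0.0005  0.0002] rot [-0.0031 -0.0039  0.0002]
tool angle about knob axis (k equiv) 0.0038768691958392942 F tool [ 0.2445 -0.9561  1.4827] M tool [-0.0644  0.2102 -0.3003]
```

```bash
python3 -m handwheel '[[0.0004,0,0.0005,0,0,0,0],[0,0,0,0,0,0,0]]'
python3 -m handwheel '[[0.0004,0,0.0005,0,0,0,0],[0,0,0,0,0,0,0]]'
python3 kk.py -.009 0 -1 0 -.001
```

```text
time: 26.02
tool_pos: [0.5423, -0.1205, 0.0593]
tcp_rot: [-0.0, 1.358, -1.699]
wrist_force: [0.7, -0.6, 2.2]
width: 0.137
time: 26.28
tool_pos: [0.5423, -0.1209, 0.0591]
tcp_rot: [-0.001, 1.358, -1.698]
wrist_force: [2.0, 3.1, 0.7]
width: 0.134
t 26.27 tcp [ 0.5423 -0.1209  0.0591] F [1.9656 3.0775 0.6772] M [ 0.5327 -0.0062  0.1916] w 0.134 q [-0.4752 -0.0241  2.4784  1.395   0.3448 -0.8935]
target [ 0.5429 -0.1204  0.0591] shift [-0.0007  0.0004 -0.0001] rot [-0.0016 -0.0034 -0.0008]
tool angle about knob axis (k equiv) 0.003433916195669684 F tool [-3.4434  0.8794 -1.0782] M tool [-0.3969  0.1955  0.3532]
```

```bash
python3 -m handwheel '[[0,0,0,0,0.08,0,0],[0,0,0,0,0.1,0,0],[0,0,0,0,0.1,0,0],[0,0,0,0,0,0,0]]'
python3 kk.py -.009 0.28 -1 0 -.001
```

```text
time: 26.78
tool_pos: [0.542, -0.1204, 0.0589]
tcp_rot: [0.243, 1.561, -1.745]
wrist_force: [0.3, 4.8, 2.3]
width: 0.141
t 26.77 tcp [ 0.542  -0.1204  0.0589] F [0.3175 4.8256 2.2796] M [0.6502 0.1139 0.4935] w 0.141 q [-0.4749 -0.0243  2.479   1.3946  0.3453 -0.6148]
target [ 0.5429 -0.1204  0.0591] shift [-0.0008  0.0004  0.0004] rot [-0.0004 -0.0017 -0.0012]
tool angle about knob axis (k equiv) 0.2816785489360864 F tool [-3.5585 -1.3258 -3.7634] M tool [-0.7898  0.045   0.2312]
```

```bash
python3 -m handwheel '[[0,0,0,0,0.1,0,0],[0,0,0,0,0.1,0,0],[0,0,0,0,0.1,0,0],[0,0,0,0,0,0,0]]'
python3 kk.py -.009 0.58 -1 0 -.001
python3 -m handwheel '[[0,0,0,0,0.1,0,0],[0,0,0,0,0.1,0,0],[0,0,0,0,0.1,0,0],[0,0,0,0,0,0,0]]'
python3 kk.py -.009 0.88 -1 0 -.001
```

```text
time: 27.28
tool_pos: [0.5416, -0.12, 0.0588]
tcp_rot: [0.525, 1.771, -1.769]
wrist_force: [-5.2, 5.8, 7.9]
width: 0.136
t 27.27 tcp [ 0.5416 -0.12    0.0588] F [-5.1787  5.7709  7.8552] M [0.8441 0.2811 0.6673] w 0.136 q [-0.475  -0.0249  2.4797  1.3943  0.346  -0.315 ]
target [ 0.5429 -0.1204  0.0591] shift [-0.0011  0.0006  0.0005] rot [ 0.0006 -0.0014 -0.0013]
tool angle about knob axis (k equiv) 0.5814360394647159 F tool [-1.8243 -9.076  -6.0103] M tool [-1.1015  0.0441 -0.1469]
time: 27.78
tool_pos: [0.5412, -0.1196, 0.0588]
tcp_rot: [0.825, 1.968, -1.762]
wrist_force: [-11.6, 6.7, 12.3]
width: 0.138
t 27.77 tcp [ 0.5412 -0.1196  0.0588] F [-11.5915   6.6523  12.278 ] M [1.0096 0.4882 0.8898] w 0.138 q [-0.4751 -0.0257  2.4805  1.394   0.3468 -0.015 ]
target [ 0.5429 -0.1204  0.0591] shift [-0.0016  0.0008  0.0005] rot [ 0.0017 -0.0011 -0.001 ]
tool angle about knob axis (k equiv) 0.8811217904356485 F tool [  2.2858 -16.5331  -7.1272] M tool [-1.2373 -0.0102 -0.7199]
```

```bash
python3 -m handwheel '[[0,-0.001,0,0,0,0,0],[0,0,0,0,0,0,0]]'
python3 kk.py -.009 0.88 -1 0 -.001
python3 -m handwheel '[[0,0,0,0,0.08,0,0],[0,0,0,0,0.08,0,0],[0,0,0,0,0,0,0]]'
python3 kk.py -.009 1.04 -1 0 -.001
```

```text
time: 28.02
tool_pos: [0.5407, -0.1194, 0.0589]
tcp_rot: [0.825, 1.97, -1.762]
wrist_force: [1.0, 6.5, 1.0]
width: 0.136
t 28.02 tcp [ 0.5407 -0.1194  0.0589] F [0.9651 6.5457 1.0073] M [0.9315 0.2728 0.7181] w 0.136 q [-0.4755 -0.027   2.4809  1.388   0.3475 -0.0092]
target [ 0.5429 -0.1204  0.0591] shift [-0.002   0.0012  0.0006] rot [ 0.002  -0.0013  0.0001]
tool angle about knob axis (k equiv) 0.8812950706670547 F tool [-0.2035  0.1512 -6.6879] M tool [-1.1087  0.0602 -0.4745]
time: 28.4
tool_pos: [0.5407, -0.1193, 0.059]
tcp_rot: [0.993, 2.069, -1.744]
wrist_force: [1.3, 7.7, 1.4]
width: 0.132
t 28.4 tcp [ 0.5407 -0.1193  0.059 ] F [1.3498 7.6927 1.4306] M [0.9951 0.231  0.9106] w 0.132 q [-0.4754 -0.0271  2.4809  1.3877  0.3479  0.151 ]
target [ 0.5429 -0.1204  0.0591] shift [-0.002   0.0013  0.0005] rot [ 0.0024 -0.0011  0.0005]
tool angle about knob axis (k equiv) 1.0411027592633029 F tool [ 0.7099  0.1307 -7.9072] M tool [-1.1937 -0.0482 -0.6673]
```

```bash
python3 -m handwheel '[[0,0,0,0,0.08,0,0],[0,0,0,0,0.08,0,0],[0,0,0,0,0.08,0,0],[0,0,0,0,0,0,0]]'
python3 kk.py -.009 1.28 -1 0 -.001
python3 -m handwheel '[[0,0,0,0,0.08,0,0],[0,0,0,0,0.08,0,0],[0,0,0,0,0.08,0,0],[0,0,0,0,0,0,0],[0,0,0,0,0,0,0]]'
python3 kk.py -.009 1.52 -1 0 -.001
```

```text
time: 28.9
tool_pos: [0.5407, -0.1188, 0.0591]
tcp_rot: [1.256, 2.209, -1.695]
wrist_force: [-1.5, 8.3, 3.8]
width: 0.136
t 28.9 tcp [ 0.5407 -0.1188  0.0591] F [-1.4983  8.2961  3.8184] M [1.1143 0.2787 1.0488] w 0.136 q [-0.4752 -0.0274  2.481   1.3875  0.3488  0.3909]
target [ 0.5429 -0.1204  0.0591] shift [-0.0023  0.0013  0.0005] rot [ 0.0032 -0.0006  0.0014]
tool angle about knob axis (k equiv) 1.2806084351546927 F tool [ 3.534  -3.4875 -7.8102] M tool [-1.1255 -0.0747 -1.071 ]
time: 29.52
tool_pos: [0.5408, -0.1185, 0.0593]
tcp_rot: [-1.449, -2.21, 1.532]
wrist_force: [-2.1, 9.7, 4.6]
width: 0.133
t 29.52 tcp [ 0.5408 -0.1185  0.0593] F [-2.0684  9.733   4.5813] M [1.2146 0.2035 1.1871] w 0.133 q [-0.475  -0.0276  2.481   1.3877  0.3496  0.6303]
target [ 0.5429 -0.1204  0.0591] shift [-0.0025  0.0014  0.0003] rot [ 0.0036 -0.      0.0025]
tool angle about knob axis (k equiv) 1.520040366927894 F tool [ 6.3303 -4.3601 -7.8047] M tool [-1.0061 -0.1191 -1.3782]
```

```bash
python3 -m handwheel '[[0,0,0,0,0,0,0],[0,0,0,0,0,0,0.2],[0,0,0,0,0,0,0.3],[0,0,0,0,0,0,0.32],[0,0,0,0,0,0,0.32]]'
python3 kk.py .06 1.52 -1
python3 - <<'E'
from h import *
from workcell import optics
for n in ("side","top"):
    c=optics.read_camera(n); np.savez(f"{n}7.npz",**c); s=c["image"][150:230,240:350,::-1] if n=="side" else c["image"][130:210,240:350,::-1]
    cv2.imwrite(f"pics/{n}7.png",cv2.resize(s,None,fx=7,fy=7,interpolation=cv2.INTER_CUBIC))
E
```

```text
time: 30.15
tool_pos: [0.5415, -0.1218, 0.0598]
tcp_rot: [-1.457, -2.202, 1.534]
wrist_force: [0.5, -0.0, 0.1]
width: 0.324
t 30.15 tcp [ 0.5415 -0.1218  0.0598] F [ 0.4841 -0.014   0.1183] M [-0.0322  0.3267 -0.0251] w 0.324 q [-0.4769 -0.0272  2.4792  1.3883  0.3443  0.6325]
target [ 0.4986 -0.1224  0.112 ] shift [ 0.0011 -0.0675 -0.002 ] rot [-0.0008 -0.0036 -0.0029]
tool angle about knob axis (k equiv) 1.5236359680519254 F tool [-0.3215  0.2199 -0.3111] M tool [ 0.2667  0.0121 -0.1927]
```

View pics/top7.png

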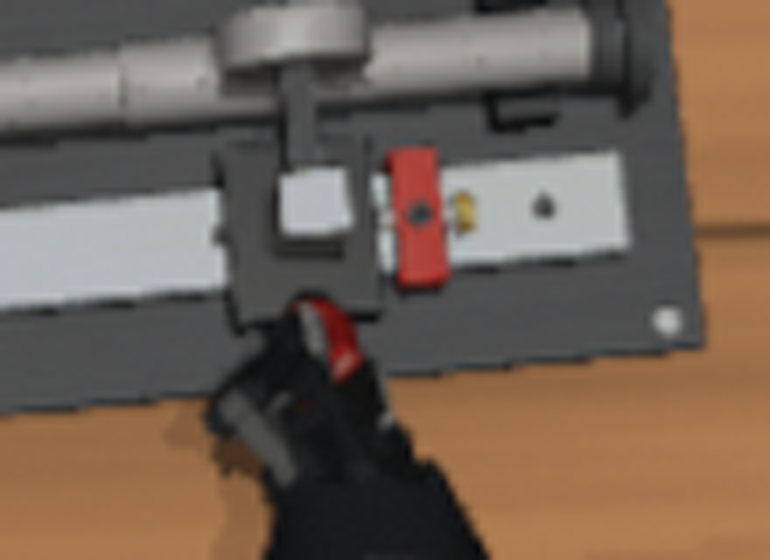

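Fingers are off the bar and the wrist force is zero. Backing out along the tool axis.

```bash
python3 -m handwheel '[[0,-0.004,0,0,0,0,0.32],[0,-0.008,0,0,0,0,0.32],[0,-0.015,0,0,0,0,0.32],[0,-0.02,0,0,0,0,0.32],[0,-0.03,0,0,0,0,0.32],[0,-0.03,0,0,0,0,0.32],[0,-0.02,0,0,0,0,0.32],[0,0,0,0,0,0,0.32]]'
python3 - <<'E'
from k import *
from workcell import optics,bot
for n in ("side","top"):
    c=optics.read_camera(n); np.savez(f"{n}8.npz",**c); s=c["image"][150:230,240:350,::-1] if n=="side" else c["image"][130:210,240:350,::-1]
    s=cv2.resize(s,None,fx=7,fy=7,interpolation=cv2.INTER_CUBIC)
    o=[240,150] if n=="side" else [240,130]
    C,ex,ey,zk,sl,G=frame(.586,-.1163)
    for kk,col in((1.25,(0,255,255)),(1.5,(0,255,0))):
        bx,by=bar(kk,zk,sl,ey); P=[G+.013*zk+i*.016*bx for i in(1,-1)]
        q=(proj(c,P)-o+.5)*7; cv2.line(s,tuple(q[0].astype(int)),tuple(q[1].astype(int)),col,1)
    cv2.imwrite(f"pics/{n}8.png",s)
c=dict(np.load("top8.npz")); w=cloud(c); hsv=cv2.cvtColor(c["image"],cv2.COLOR_RGB2HSV)
m=(hsv[...,1]<40)&(hsv[...,2]>140)&(w[...,2]>.105)&(w[...,2]<.14); b=np.zeros_like(m); b[145:170,275:295]=1; m&=b
ct=max(cv2.findContours(m.astype(np.uint8),cv2.RETR_EXTERNAL,cv2.CHAIN_APPROX_NONE)[0],key=cv2.contourArea)
p=onplane(c,ct[:,0],.122)*1000; print(cv2.minAreaRect(p[:,:2].astype(np.float32)),m.sum())
a=dict(np.load("top4.npz")); 
E
```

```text
time: 31.25
tool_pos: [0.4602, -0.1277, 0.1588]
tcp_rot: [-1.461, -2.202, 1.536]
wrist_force: [0.7, 0.1, -0.4]
width: 0.323
((586.5069580078125, -116.28194427490234), (21.998252868652344, 19.687393188476562), 88.47150421142578) 79
```

View pics/top8.png

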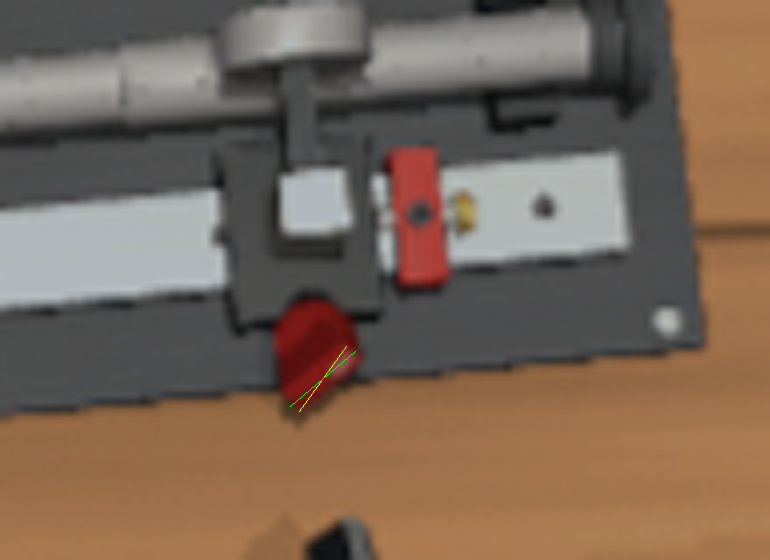

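View pics/side8.png

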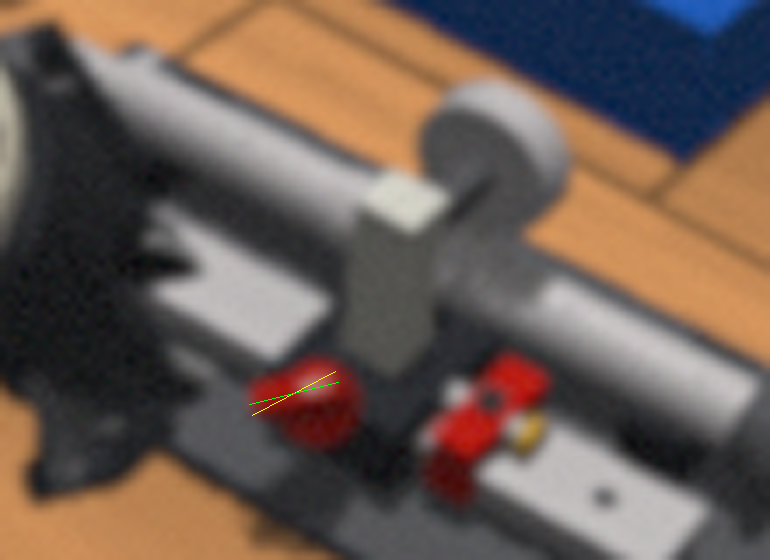

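The carriage hasn't moved: column at (586.5, -116.3) mm both before and after clamping. The bar lies between the drawn 1.25 and 1.5 rad lines, closer to 1.5, and the gripper is clear. I'll let the arm settle, then hand in.

```bash
python3 -m handwheel '[[0,-0.01,0,0,0,0,0.32],[0,0,0,0,0,0,0.32],[0,0,0,0,0,0,0.32]]'
python3 -c "
from workcell import workorder; print(workorder.finish_job())"
```

```text
time: 31.72
tool_pos: [0.4535, -0.1272, 0.1644]
tcp_rot: [-1.456, -2.202, 1.533]
wrist_force: [0.0, -1.1, -0.2]
width: 0.321
the job is handed in; nothing more can be done
None
```

I handed the job in at 31.7 s, with the carriage on the rail, against the stop screw and clamped. `finish_job` returns no verdict, so what follows is from my own readings.

- **Rail and stop:** The carriage went on from the open end with side forces under about 1 N. It bore on the stop screw at 9.7–10.3 N, then I let go of the column.
- **Clamping:** I gripped the knob and turned it clockwise to about 1.5 rad. While turning, I held a push of 3–10 N toward the stop, then released and backed clear.

**Last checks**
- **Position:** The column stood at (586.5, -116.3) mm both before and after clamping, so the carriage did not move in any way I could see.
- **Knob angle:** The tool turned to 1.52 rad. In the pictures the bar lies between the lines I drew for 1.25 and 1.5 rad, nearer 1.5.
- **Released:** The wrist force was about 1 N or less, and the gripper was about 13 cm from the knob.

**Not confirmed or not clean**
- The gib's force and the final force on the stop could not be measured. I infer them from the knob angle, the push held while clamping and the unchanged position.
- Midway through turning, the wrist force reached about 18 N, mostly along the knob's axis. I backed the tool out 1 mm and it cleared.
- When I tilted the tool, joint 6 read -2.551, right at its stated limit of -2.55, for a moment. The arm carried on normally.
- I did not measure the shaft or the other things on the bench again at the end. No contact with them showed in the forces, and the shaft and bench looked unmoved in the close-up views.

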